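# Change over the batch on a cheese drying turntable and set its timer

## Robot

A 6-joint arm with a two-finger parallel gripper is mounted at the origin on the work surface. World frame = base frame: x ahead of the robot, y to its left, z up, the work surface at z = 0. Lengths are in m, angles in rad, forces in N, time in s.
With the tool pointing down it reaches from about 0.225 to 0.875 m from the base axis. Payload 3.4 kg.
Tool frame: the origin (TCP) lies at the very end of the fingers, on their centre line; the grasp point (between the pads) lies 19 mm behind it; z points along the fingers, y is the direction in which the jaws open and shut (so a half turn about z gives the same grasp; the last joint's range is limited). The gripper opens to 85 mm and grips with 20 to 120 N. Pads are 22 mm wide; open, the fingers measure 114 mm over their backs; the gripper's body (76 mm by 85 mm) begins 54 mm behind the grasp point. The pads swing forward as they close: fully open they stand 13 mm farther back than shut.
Start: joints at [1.222, 0.276, 1.505, -0, 1.361, -0.121], TCP at [0.13, 0.56, 0.231] pointing down, gripper open.
Joint ranges: [-2.89, 2.89], [-0.75, 2.08], [0.22, 2.7], [-1.18, 4.32], [0.11, 2.71], [-2.7, 2.7]. Speed limits (rad/s): [2.57, 2.57, 3.14, 3.14, 3.14, 3.14].

## Interface

Orientations are given as a unit quaternion [w, x, y, z].
In Python, from rig import manip, eyes gives the robot as it stands. The module is installed in compiled form; this text tells all that it offers.
- The arm moves only by the tool servo_tool, never from a script. Its argument "deltas" is one flat list of numbers, 6 for each row, row after row: the shift along the tool's x, y, z in cm, then the turn, a rotation vector about the tool's x, y, z in degrees. A call has 1 to 20 rows; each row shifts and turns the pose as measured when the row begins, along the tool's axes as they then stand; what a row does not reach is not made up. A row lasts 1/10 s, in which the tool goes at most 50 mm and 8.59 degrees, less where a joint would pass 70% of its speed; a pose out of reach is approached as far as the arm can. A call with a gripper value outside its range is refused whole. "jaw" is the finger opening in cm, from 0 to 8.54, set as the call begins (left out, the last holds). The fingers move at their own pace and stop on an object; "grip_force" is the grip in N (left out, the last holds). Time passes only in rows, so rows that do not move let the fingers close. It gives the time, the measured TCP pose, the force and the opening at its end, in the units of the state.
- manip.get_state(): the state, without advancing time (a new reading comes with each control period).
- eyes.get_image(name): name is "scene" or "top" or "wrist"; returns (picture, depth): 400x640x3 uint8, red, green, blue; 400x640 float32, m along the optical axis (not along the pixel's ray), 0 where there is no reading.
- eyes.get_calibration(name): a dict with "camera_matrix" (3x3 intrinsics, pixels), "distortion" ([k1, k2, p1, p2, k3] as OpenCV has them; the pictures are not rectified), "rvec" (rotation vector, rad) and "tvec" (3), from world to camera coordinates, as OpenCV has them. Camera axes: x right, y down, z forward; pixel columns grow to the right and rows downward; lengths in m; the calibration is good to about 2 mm. A picture is of the moment at which its call begins: read the wrist's pose just before it. get_calibration takes no time and is no camera call; for the wrist camera it gives the pose at the moment of the call.
- manip.sign_off(): hands the job in, once; it reports no verdict.
The state is a dict: "clock": time; "qpos": joint angles; "qd": joint speeds; "effort": joint torques, N m; "position": TCP position; "ee_rot": TCP orientation; "contact_force": force on the tool from outside, world axes, zero at the start; "moment": the same for the moment, N m; "width": finger opening in m.
Only numpy, scipy, OpenCV 4.12 (cv2) and the standard library are available. Lean on these libraries where they do the work, as an engineer would, in place of code of your own. Each camera call takes 0.05 s, during which the arm holds its last target.

## Task

Put all the small wheels waiting on the steel tray on the empty front half of the drying turntable, flat side down, then turn the table half a turn by its centre handle, with the dried wheels still on it, until it clicks in place and the new batch stands before the blower. After that, take off the dried wheels that have come round and stand them flat side down on the wooden board beside the one already there, and set the timer knob: one bar if the new batch is low wheels only, two bars if a tall one is among it; do not switch the timer on before the table is turned. Leave a clear gap between any two wheels of the batch and between any two on the board, and leave the other things on the bench where they are.

Things in the scene. Friction and masses are not known exactly. Their poses are not given: they have to be found in the camera images.
- low_1: small waxed wheel, low, 64 mm in diameter and 36 mm high, in red wax, lying flat; origin at its middle, z along its axis (either flat face may be down). If present, it waits on the steel tray at the start: part of the new batch. None if absent.
- low_2: small waxed wheel, low, 64 mm in diameter and 36 mm high, in red wax, lying flat; origin at its middle, z along its axis (either flat face may be down). If present, it waits on the steel tray at the start: part of the new batch. None if absent.
- low_3: small waxed wheel, low, 64 mm in diameter and 36 mm high, in red wax, lying flat; origin at its middle, z along its axis (either flat face may be down). If present, it waits on the steel tray at the start: part of the new batch. None if absent.
- tall_1: small waxed wheel, the tall kind, 64 mm in diameter and 70 mm high, in red wax, lying flat; origin at its middle, z along its axis (either flat face may be down). If present, it waits on the steel tray at the start: part of the new batch. None if absent. (Exactly one of low_3 and tall_1 is present.)
- dry_1: small waxed wheel, low, 64 mm in diameter and 36 mm high, in red wax, lying flat; origin at its middle, z along its axis (either flat face may be down). If present, it stands at the start on the rear (blower) half of the turntable: already dried. None if absent.
- dry_2: small waxed wheel, low, 64 mm in diameter and 36 mm high, in red wax, lying flat; origin at its middle, z along its axis (either flat face may be down). If present, it stands at the start on the rear (blower) half of the turntable: already dried. None if absent.
- dry_3: small waxed wheel, the tall kind, 64 mm in diameter and 70 mm high, in red wax, lying flat; origin at its middle, z along its axis (either flat face may be down). If present, it stands at the start on the rear (blower) half of the turntable: already dried. None if absent.
- aged: small waxed wheel, low, 64 mm in diameter and 36 mm high, in red wax, lying flat; origin at its middle, z along its axis (either flat face may be down). It already stands near a corner of the wooden board and stays on that board.
- unit: drying unit, fixed: round wooden turntable on a plinth, steel blower behind it. Origin on the bench on the turntable's axis; x points to the blower (roughly away from the robot), z up. Turntable top 50 mm above the bench, 340 mm across. Rear (blower) half: x > 0 in this frame, front half: x < 0. Blower: x 205 to 300 mm, y -140 to 140 mm, 161 mm high.
- platter (a joint): turntable angle in rad, growing counter-clockwise from above. About 0 at the start; end stops just past 0 and pi, so it turns only counter-clockwise from the start. Sprung click stops (peak about 0.14 N m) at 0, pi/2 and pi: left within 0.2 rad of one it settles into it. Half a turn is pi.
- hub_grip (a point): middle of the turntable's centre T-handle, on its axis, 118 mm above the bench; turns with the table. The handle is a level black bar 90 mm long, 20 mm wide, from 97 to 127 mm above the bench, on an 18 mm post. Bar along this point's y axis (the unit's y at joint 0): grip its faces along x. A steel strip below it parts the two halves.
- tray: square stainless drip tray, fixed, 240 x 240 mm, floor 10 mm above the bench, rim 3 mm thick and 18 mm above the bench. Origin on the bench under its centre, x and y along its sides. It is at the robot's left or right.
- board: square wooden ageing board on two battens, fixed, 240 x 240 mm, its top 36 mm above the bench. Origin on the bench under its centre, x and y along its sides. On the other side from the tray.
- timer: the timer box, fixed, 120 x 120 mm, 62 mm high, at the left or the right of the turntable; origin on the bench under its centre and under the knob's axis.
- dial (a joint): angle of the timer knob in rad, growing clockwise seen from above. Click stops (peak about 0.045 N m) at 0 = off (white dot), 0.7 = one bar, 1.4 = two bars, 2.1 = three bars. Off at the start. A white line on the knob points at the mark.
- dial_grip (a point): on the timer knob's axis, 84 mm above the bench; turns with the knob. The grip is a level bar 56 mm long, 16 mm wide, from 67 to 93 mm above the bench, on a disc 60 mm across (top at 68 mm). Bar along this point's x axis (+x is the pointer end): grip its faces along y. At off the pointer is 1.05 rad counter-clockwise of the box's x axis.
- wax_pot: lidded steel wax pot, fixed, 128 mm in diameter, 108 mm high, on the turntable's other side from the timer; origin under its centre. Bystander.
- brush: wooden hand brush, 185 mm long, 32 mm high, lying near the robot. Bystander, leave it.
- trier: cheese trier (T-handled sampling iron), 145 mm long, 16 mm high, lying near the robot. Bystander, leave it.
Mind the look-alikes: they are no part of the job. What is shaped like the dry_2 but pink is not meant.

How it is judged:
On the way, in this order (a step that is already met when the one before it is completed fails the run):
1. all waiting wheels stand flat side down on the front half of the turntable, which has not been turned yet (value of joint platter between -0.15 and 0.15 rad and horizontal distance between each of low_1, low_2, low_3, tall_1 and hub_grip below 0.155 m and z of low_1 in the frame of unit between 0.062 and 0.076 m and angle between the z axis of each of low_1, low_2, low_3, tall_1 and the z axis of unit, either way round below 0.15 rad and x of each of low_1, low_2, low_3, tall_1 in the frame of unit below 0 m and z of low_2 in the frame of unit between 0.062 and 0.076 m and z of low_3 in the frame of unit between 0.062 and 0.076 m and z of tall_1 in the frame of unit between 0.079 and 0.093 m), for 0.2 s.
2. the turntable is turned half a turn with the new batch and the dried wheels standing on it (value of joint platter between 3.02159 and 3.26159 rad and horizontal distance between each of low_1, low_2, low_3, tall_1, dry_1, dry_2, dry_3 and hub_grip below 0.155 m and z of low_1 in the frame of unit between 0.062 and 0.076 m and angle between the z axis of each of low_1, low_2, low_3, tall_1, dry_1, dry_2, dry_3 and the z axis of unit, either way round below 0.15 rad and z of low_2 in the frame of unit between 0.062 and 0.076 m and z of low_3 in the frame of unit between 0.062 and 0.076 m and z of tall_1 in the frame of unit between 0.079 and 0.093 m and z of dry_1 in the frame of unit between 0.062 and 0.076 m and z of dry_2 in the frame of unit between 0.062 and 0.076 m and z of dry_3 in the frame of unit between 0.079 and 0.093 m), for 0.3 s.
At the end, for the whole second after the job is handed in: Table at half a turn (0.12 rad). Batch flat side down, centres on the blower half within 155 mm of the axis; dried wheels and the one already there likewise on the board (centre within 115 mm each way); all at rest, centres over 67 mm apart in each group. Knob within 0.17 rad of the right mark (value of joint platter between 3.02159 and 3.26159 rad and horizontal distance between each of low_1, low_2, low_3, tall_1 and hub_grip below 0.155 m and z of low_1 in the frame of unit between 0.062 and 0.076 m and angle between the z axis of each of low_1, low_2, low_3, tall_1, dry_1, dry_2, dry_3, aged and the z axis of unit, either way round below 0.15 rad and x of each of low_1, low_2, low_3, tall_1 in the frame of unit above 0 m and linear speed of each of low_1, low_2, low_3, tall_1, dry_1, dry_2, dry_3, aged below 0.02 m/s and z of low_2 in the frame of unit between 0.062 and 0.076 m and z of low_3 in the frame of unit between 0.062 and 0.076 m and z of tall_1 in the frame of unit between 0.079 and 0.093 m and horizontal distance between low_1 and low_2 above 0.067 m and horizontal distance between each of low_1, low_2 and low_3 above 0.067 m and horizontal distance between each of low_1, low_2, low_3 and tall_1 above 0.067 m and x of dry_1 in the frame of board between -0.115 and 0.115 m and y of dry_1 in the frame of board between -0.115 and 0.115 m and z of dry_1 in the frame of board between 0.048 and 0.062 m and x of dry_2 in the frame of board between -0.115 and 0.115 m and y of dry_2 in the frame of board between -0.115 and 0.115 m and z of dry_2 in the frame of board between 0.048 and 0.062 m and x of dry_3 in the frame of board between -0.115 and 0.115 m and y of dry_3 in the frame of board between -0.115 and 0.115 m and z of dry_3 in the frame of board between 0.065 and 0.079 m and x of aged in the frame of board between -0.115 and 0.115 m and y of aged in the frame of board between -0.115 and 0.115 m and z of aged in the frame of board between 0.048 and 0.062 m and horizontal distance between dry_1 and dry_2 above 0.067 m and horizontal distance between each of dry_1, dry_2 and dry_3 above 0.067 m and horizontal distance between each of dry_1, dry_2, dry_3 and aged above 0.067 m and (value of joint dial between 0.53 and 0.87 rad or height (world z) of tall_1 above -5 m) and (value of joint dial between 1.23 and 1.57 rad or height (world z) of low_3 above -5 m)); the robot touches nothing.
It fails at once if the timer is switched on (over 0.4 rad) before the table is turned (value of joint dial above 0.4 rad and value of joint platter below 2.84159 rad).
It fails at once if the brush or the trier is moved by more than 30 mm (distance of any of brush, trier from where it was at the start of the episode above 0.03 m).
Of low_3, tall_1 only 1 to 1 are there at a start; the rules pass over those that are not, and their reading is None.
Of low_1, low_2 only 1 to 2 are there at a start; the rules pass over those that are not, and their reading is None.
Of dry_1, dry_2, dry_3 only 2 to 3 are there at a start; the rules pass over those that are not, and their reading is None.
At some moment in a run one of low_1, low_2, low_3, dry_1, dry_2 may be knocked a few centimetres aside while the robot is not near it.
It also fails if it takes over 210 s, if anything falls off the work surface, if the arm or the gripper's body presses on something with over 40 N, if the wrist force passes 120 N, or if a joint passes its speed limit or range.

## Working session

There is one attempt and no reset: what is moved stays moved. The work goes in short steps, Python scripts to look and compute and a tool call to move; the robot and the scene stay as the last step left them, time stands still between calls to the robot, and variables do not carry over. Pictures are saved under pics/ and viewed, and the job is handed in when it is done.

Besides the shell and the picture viewer there is one more tool, called after ">>>" by a JSON object that holds its "api" and its "payload", one argument or row to a line. servo_tool: Moves the arm, as the interface text tells. Its arguments: {"type":"object","properties":{"deltas":{"type":"array","items":{"type":"number"}},"jaw":{"type":"number"},"grip_force":{"type":"number"}},"required":["deltas"]}

```bash
ls; mkdir -p pics; cat > h.py <<'E'
import numpy as np, cv2
from rig import manip, eyes
def snap(n,fn=None):
    im,d=eyes.get_image(n); c=eyes.get_calibration(n)
    if fn: cv2.imwrite('pics/'+fn+'.png',im[:,:,::-1])
    return im,d,c
def rays(c,uv):
    K=np.array(c['camera_matrix']);D=np.array(c['distortion'])
    R,_=cv2.Rodrigues(np.array(c['rvec'],float));t=np.array(c['tvec'],float).ravel()
    p=cv2.undistortPoints(np.array(uv,float).reshape(-1,1,2),K,D).reshape(-1,2)
    d=np.c_[p,np.ones(len(p))]@R
    return -R.T@t,d
def onplane(c,uv,z):
    o,d=rays(c,uv); s=(z-o[2])/d[:,2]
    return o+d*s[:,None]
def cloud(c,dep,step=1):
    h,w=dep.shape; v,u=np.mgrid[0:h:step,0:w:step]
    o,d=rays(c,np.c_[u.ravel(),v.ravel()])
    z=dep[::step,::step].ravel()
    P=o+d*z[:,None]; P[z==0]=np.nan
    return P.reshape(*u.shape,3)
def proj(c,P):
    return cv2.projectPoints(np.array(P,float).reshape(-1,1,3),np.array(c['rvec'],float),np.array(c['tvec'],float),np.array(c['camera_matrix']),np.array(c['distortion']))[0].reshape(-1,2)
E
python3 - <<'E'
from h import *
s=manip.get_state(); print({k:np.round(v,3).tolist() for k,v in s.items()})
for n in ('scene','top','wrist'):
    im,d,c=snap(n,n+'0'); print(n,rays(c,[[320,200]])[0], np.array(c['camera_matrix']).round(1).tolist())
E
```

```text
pics
{'clock': 0.0, 'qpos': [1.222, 0.277, 1.506, -0.0, 1.361, -0.121], 'qd': [0.001, 0.0, 0.0, -0.001, -0.001, -0.001], 'effort': [-0.002, -41.677, -24.581, -0.0, 0.011, 0.0], 'position': [0.13, 0.56, 0.23], 'ee_rot': [-0.0, 0.114, 0.994, -0.001], 'contact_force': [0.577, 0.086, -0.168], 'moment': [-0.042, -0.061, -0.011], 'width': 0.085}
scene [1.23074722 0.63236739 0.89358606] [[435.1, 0.0, 320.5], [0.0, 435.1, 198.6], [0.0, 0.0, 1.0]]
top [ 0.3568178  -0.00388683  1.22675352] [[362.0, 0.0, 314.0], [0.0, 362.0, 192.1], [0.0, 0.0, 1.0]]
wrist [0.05358327 0.57761607 0.37317196] [[334.3, 0.0, 313.8], [0.0, 334.3, 195.2], [0.0, 0.0, 1.0]]
```

View pics/top0.png

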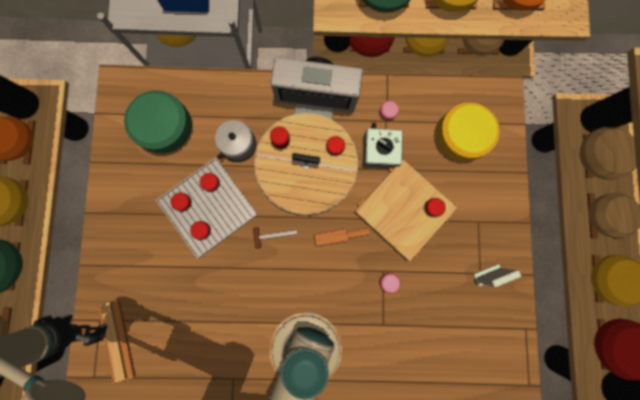

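View pics/scene0.png

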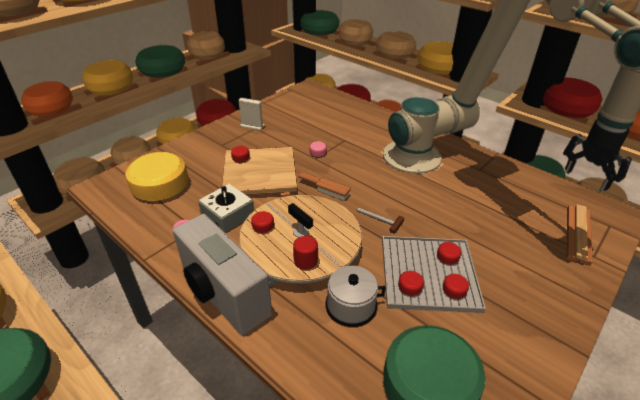

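View pics/wrist0.png

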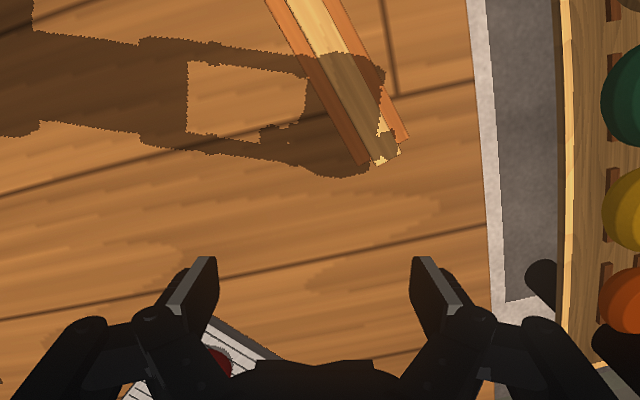

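Top view: three red wheels on the tray at (209,182), (180,201) and (200,230), and two dried ones at (280,136) and (336,146). The aged wheel is at (436,207), with pink decoys at (390,110) and (390,283). Next I'll measure positions and heights.

```bash
cat >> h.py <<'E'
def reds(n='top',dbg=False,minA=60,smin=150):
    im,d,c=snap(n); hsv=cv2.cvtColor(im,cv2.COLOR_RGB2HSV)
    m=(((hsv[...,0]<6)|(hsv[...,0]>174))&(hsv[...,1]>smin)&(hsv[...,2]>60)).astype(np.uint8)
    k,lab,st,ce=cv2.connectedComponentsWithStats(m)
    P=cloud(c,d); out=[]
    for i in range(1,k):
        if st[i,4]<minA: continue
        Q=P[lab==i]; Q=Q[~np.isnan(Q[:,0])]
        if len(Q)<20: continue
        zt=np.percentile(Q[:,2],85); T=Q[abs(Q[:,2]-zt)<0.006]
        (x,y),r=cv2.minEnclosingCircle((T[:,:2]*1000).astype(np.float32))
        out.append((ce[i],st[i,4],zt,T[:,:2].mean(0),np.array([x,y])/1000,r/1000))
    return out,(im,d,c,P,lab)
E
python3 - <<'E'
from h import *
for n in('top','scene'):
    o,_=reds(n)
    for e in o: print(n,e[0].round(),e[1],'z%.4f'%e[2],'mean',e[3].round(4),'circ',e[4].round(4),'r%.4f'%e[5])
im,d,c,P,lab=_ if 0 else reds('top')[1]
def fit(mask,name):
    k,l,st,ce=cv2.connectedComponentsWithStats(mask.astype(np.uint8)); i=1+st[1:,4].argmax()
    Q=P[l==i]; r=cv2.minAreaRect((Q[:,:2]*1000).astype(np.float32)); print(name,st[i,4],ce[i].round(),r,np.median(Q[:,2]))
    return Q
X,Y,Z=P[...,0],P[...,1],P[...,2]
v,u=np.mgrid[0:400,0:640]
def box(a,b,cc,dd): return (u>a)&(u<b)&(v>cc)&(v<dd)
q=fit(box(245,365,110,218)&(Z>.042)&(Z<.058),'table'); print(cv2.minEnclosingCircle((q[:,:2]*1000).astype(np.float32)))
fit(box(285,330,145,175)&(Z>.1)&(Z<.14),'handle')
fit(box(350,460,155,265)&(Z>.03)&(Z<.045),'board')
fit(box(362,406,125,170)&(Z>.055)&(Z<.067),'timer')
fit(box(362,406,125,170)&(Z>.08)&(Z<.1),'knob')
fit(box(150,262,155,260)&(Z>.004)&(Z<.024),'tray')
fit(box(265,370,55,115)&(Z>.14)&(Z<.18),'blower')
fit(box(210,260,115,162)&(Z>.09)&(Z<.13),'pot')
b=im[85:300,130:480]; cv2.imwrite('pics/crop0.png',cv2.resize(b,None,fx=2.28,fy=2.28,interpolation=2)[:,:,::-1])
E
```

```text
top [371.  45.] 621 z-0.3709 mean [ 1.2779 -0.2775] circ [ 1.2954 -0.2779] r0.0823
top [279. 137.] 289 z0.1212 mean [0.6722 0.0985] circ [0.673  0.0982] r0.0284
top [335. 145.] 237 z0.0879 mean [ 0.6558 -0.081 ] circ [ 0.6557 -0.0806] r0.0279
top [209. 182.] 254 z0.0476 mean [0.5321 0.3324] circ [0.5328 0.3311] r0.0291
top [180. 201.] 267 z0.0471 mean [0.4659 0.4214] circ [0.465  0.4218] r0.0291
top [435. 207.] 257 z0.0734 mean [ 0.4642 -0.4057] circ [ 0.4639 -0.406 ] r0.0282
top [200. 230.] 267 z0.0476 mean [0.3741 0.3529] circ [0.3736 0.3528] r0.0286
top [623. 349.] 1898 z-0.2695 mean [-0.0507 -1.2593] circ [-0.0518 -1.2867] r0.0996
scene [575.  97.] 1585 z0.1262 mean [-0.7337  0.3266] circ [-0.7385  0.3176] r0.1024
scene [356.  91.] 290 z-0.2676 mean [-0.7519 -0.8442] circ [-0.7391 -0.8474] r0.0957
scene [213. 110.] 666 z-0.2679 mean [-0.0463 -1.2888] circ [-0.0459 -1.2891] r0.0988
scene [240. 153.] 232 z0.0740 mean [ 0.471  -0.4052] circ [ 0.4692 -0.4054] r0.0293
scene [262. 222.] 377 z0.0872 mean [ 0.6654 -0.0774] circ [ 0.6646 -0.0788] r0.0290
scene [305. 252.] 689 z0.1208 mean
[... 790 characters left out ...]
147.] ((660.52734375, -243.72909545898438), (120.20834350585938, 120.25774383544922), 88.67524719238281) 0.061387576851078096
knob 102 [386. 144.] ((661.383056640625, -243.64630126953125), (55.906925201416016, 17.02910614013672), 57.43669128417969) 0.09191929194492698
tray 4273 [208. 208.] ((451.4310302734375, 346.4129638671875), (251.63072204589844, 250.19187927246094), 37.80113220214844) 0.009809240247783624
blower 2721 [316.  77.] ((853.7595825195312, -13.54998779296875), (282.45159912109375, 96.81088256835938), 84.36833953857422) 0.15498029164464855
pot 247 [232. 138.] ((669.3255615234375, 253.5628204345703), (63.795135498046875, 74.46883392333984), 70.66059112548828) 0.09215149813196777
```

View pics/crop0.png

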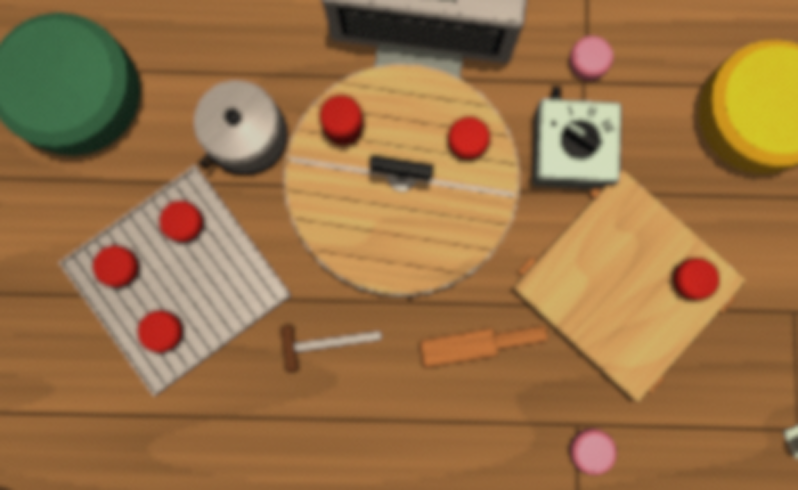

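All three waiting wheels have tops at about 47 mm, so they are low and the timer goes to one bar. The dried ones are a tall wheel at (0.673, 0.098) and a low one at (0.656, -0.081). The pink ones are decoys.

Now a planning helper and a closer look with the wrist camera.

```bash
cat >> h.py <<'E'
from scipy.spatial.transform import Rotation as Ro
def tool():
    s=manip.get_state(); q=s['ee_rot']; R=Ro.from_quat([q[1],q[2],q[3],q[0]]).as_matrix()
    return np.array(s['position']),R,s
def down(yaw): # tool y at yaw, z down
    y=np.array([np.cos(yaw),np.sin(yaw),0]);z=np.array([0,0,-1.]);return np.c_[np.cross(y,z),y,z]
def plan(tgts,step=4.5,p=None,R=None,nd=1):
    """tgts: list of (x,y,z,yawdeg or None)"""
    if p is None: p,R,s=tool()
    rows=[]
    for t in tgts:
        n0=np.array(t[:3]); yaw=np.degrees(np.arctan2(R[1,1],R[0,1])); ty=yaw if t[3] is None else t[3]
        dy=ty-yaw
        Rt=down(np.radians(ty))
        rv=(Ro.from_matrix(R.T@Rt)).as_rotvec()
        if abs(dy)>179: rv=np.array([0,0,-np.radians(dy)])
        st=t[4] if len(t)>4 else step
        n=max(1,int(np.ceil(np.linalg.norm(n0-p)*100/st)),int(np.ceil(np.degrees(np.linalg.norm(rv))/8)))
        dp=(n0-p)/n
        for i in range(n):
            d=np.r_[(R.T@dp)*100,np.degrees(rv)/n]; rows.append(np.round(d,nd)+0.)
            R=R@Ro.from_rotvec(rv/n).as_matrix()
        p=n0; R=Rt
    print(len(rows)); print([float('%g'%x) for r in rows for x in r])
E
python3 - <<'E'
from h import *
plan([(.42,.33,.30,83)])
im,d,c=snap('top')
uv=np.array([[624,172],[514,290],[637,402],[744,280]])/2.28+[130,85]
q=onplane(c,uv,.036); print(q.round(3),q.mean(0)); e=q[0]-q[1];print(np.degrees(np.arctan2(e[1],e[0])))
E
```

```text
9
[-3.7, -1.8, -0.8, 0.0, 0.0, -0.7, -3.7, -1.8, -0.8, 0.0, 0.0, -0.7, -3.7, -1.8, -0.8, 0.0, 0.0, -0.7, -3.7, -1.9, -0.8, 0.0, 0.0, -0.7, -3.6, -1.9, -0.8, 0.0, 0.0, -0.7, -3.6, -2.0, -0.8, 0.0, 0.0, -0.7, -3.6, -2.0, -0.8, 0.0, 0.0, -0.7, -3.6, -2.1, -0.8, 0.0, 0.0, -0.7, -3.5, -2.1, -0.8, 0.0, 0.0, -0.7]
[[ 0.621 -0.314  0.036]
 [ 0.444 -0.154  0.036]
 [ 0.288 -0.33   0.036]
 [ 0.466 -0.487  0.036]] [ 0.45482096 -0.3210574   0.036     ]
-42.11520722401219
```

>>> {"api": "servo_tool", "payload": {
  "deltas": [-3.7, -1.8, -0.8, 0.0, 0.0, -0.7, -3.7, -1.8, -0.8, 0.0, 0.0, -0.7, -3.7, -1.8, -0.8, 0.0, 0.0, -0.7, -3.7, -1.9, -0.8, 0.0, 0.0, -0.7, -3.6, -1.9, -0.8, 0.0, 0.0, -0.7, -3.6, -2.0, -0.8, 0.0, 0.0, -0.7, -3.6, -2.0, -0.8, 0.0, 0.0, -0.7, -3.6, -2.1, -0.8, 0.0, 0.0, -0.7, -3.5, -2.1, -0.8, 0.0, 0.0, -0.7],
  "jaw": 8.5,
  "grip_force": 35
}}

```text
clock: 1.25
position: [0.4276, 0.3271, 0.3038]
ee_rot: [-0.001, 0.051, 0.999, 0.0]
contact_force: [0.2, 1.9, -0.7]
width: 0.0848
```

```bash
python3 - <<'E'
from h import *
p,R,s=tool(); print(p,s['clock'],R.round(3))
o,_=reds('wrist')
for e in o: print(e[0].round(),e[1],'z%.4f'%e[2],'mean',e[3].round(4),'circ',e[4].round(4),'r%.4f'%e[5])
cv2.imwrite('pics/w1.png',_[0][:,:,::-1])
o,_=reds('top')
for e in o: print(e[0].round(),e[1],'z%.4f'%e[2],'mean',e[3].round(4),'circ',e[4].round(4),'r%.4f'%e[5])
E
```

```text
[0.42761338 0.32708793 0.30380683] 1.25 [[-0.995  0.102 -0.002]
 [ 0.102  0.995  0.001]
 [ 0.002  0.001 -1.   ]]
[332. 108.] 2062 z0.0471 mean [0.3827 0.3488] circ [0.3835 0.3487] r0.0305
[392. 177.] 1858 z0.0477 mean [0.4746 0.4165] circ [0.4759 0.417 ] r0.0304
[326. 233.] 1545 z0.0487 mean [0.5414 0.3268] circ [0.5432 0.3265] r0.0304
[ 41. 344.] 398 z0.0913 mean [ 0.6552 -0.0962] circ [ 0.6606 -0.0936] r0.0256
[371.  45.] 644 z-0.3712 mean [ 1.2782 -0.2787] circ [ 1.2961 -0.2805] r0.0804
[279. 137.] 287 z0.1213 mean [0.6723 0.0981] circ [0.6722 0.0976] r0.0284
[335. 145.] 237 z0.0874 mean [ 0.6562 -0.0808] circ [ 0.6565 -0.0799] r0.0284
[209. 182.] 254 z0.0472 mean [0.5326 0.3318] circ [0.533  0.3315] r0.0286
[435. 207.] 256 z0.0739 mean [ 0.4639 -0.4056] circ [ 0.4636 -0.4057] r0.0279
[200. 230.] 271 z0.0477 mean [0.3741 0.353 ] circ [0.3741 0.3524] r0.0290
[622. 349.] 1931 z-0.2694 mean [-0.0503 -1.2583] circ [-0.0526 -1.2863] r0.1005
```

View pics/w1.png

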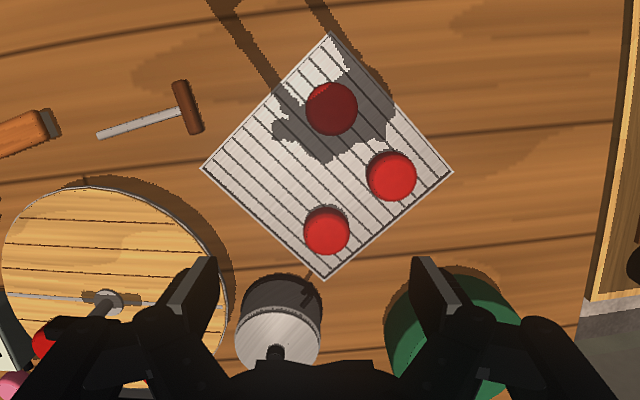

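The wrist view shows the tray wheels at (332,108), (392,177) and (326,233). The arm may still have been settling, so I'll measure again at rest.

```bash
python3 - <<'E'
from h import *
p,R,s=tool(); print(p,s['clock'],np.abs(s['qd']).max())
for n in('wrist','scene'):
  o,(im,d,c,P,l)=reds(n)
  for e in o:
    # ray-cast of top face ellipse on wrist
    print(n,e[0].round(),e[1],'z%.4f'%e[2],'mean',e[3].round(4),'circ',e[4].round(4),'r%.4f'%e[5])
E
```

```text
[0.43105445 0.3255035  0.30418948] 1.35 0.08024066050011025
wrist [332. 104.] 2121 z0.0461 mean [0.3707 0.355 ] circ [0.3717 0.3548] r0.0306
wrist [393. 172.] 1895 z0.0460 mean [0.4619 0.4233] circ [0.4632 0.4239] r0.0304
wrist [328. 230.] 1560 z0.0458 mean [0.5292 0.3343] circ [0.531  0.3341] r0.0302
wrist [ 43. 341.] 391 z0.0848 mean [ 0.6451 -0.0882] circ [ 0.6505 -0.0859] r0.0251
scene [575.  98.] 1622 z0.1261 mean [-0.7348  0.3258] circ [-0.7426  0.3224] r0.1034
scene [356.  91.] 288 z-0.2680 mean [-0.7551 -0.8427] circ [-0.7375 -0.8443] r0.0967
scene [213. 110.] 667 z-0.2681 mean [-0.0447 -1.2895] circ [-0.0483 -1.2897] r0.1012
scene [240. 153.] 233 z0.0732 mean [ 0.4712 -0.4051] circ [ 0.4693 -0.4057] r0.0311
scene [262. 222.] 377 z0.0876 mean [ 0.6653 -0.0779] circ [ 0.664  -0.0804] r0.0300
scene [305. 252.] 689 z0.1207 mean [0.6812 0.1023] circ [0.6801 0.1009] r0.0296
scene [449. 253.] 421 z0.0464 mean [0.3811 0.3547] circ [0.3785 0.3534] r0.0311
scene [411. 283.] 494 z0.0465 mean [0.54   0.3347] circ [0.5392 0.334 ] r0.0307
scene [455. 286.] 507 z0.0461 mean [0.4734 0.4238] circ [0.4713 0.4231] r0.0316
```

Top and resting wrist views agree within 3 mm. I'll use (.373,.354), (.464,.423) and (.532,.333), starting with the nearest wheel.

```bash
python3 - <<'E'
from h import *
plan([(.373,.354,.10,83),(.373,.354,.08,83)])
E
```

```text
6
[1.1, 0.4, 4.1, 0.0, 0.0, 0.2, 1.1, 0.4, 4.1, 0.0, 0.0, 0.2, 1.1, 0.4, 4.1, 0.0, 0.0, 0.2, 1.1, 0.4, 4.1, 0.0, 0.0, 0.2, 1.1, 0.4, 4.1, 0.0, 0.0, 0.2, 0.0, 0.0, 2.0, 0.0, 0.0, 0.0]
```

>>> {"api": "servo_tool", "payload": {
  "deltas": [1.1, 0.4, 4.1, 0.0, 0.0, 0.2, 1.1, 0.4, 4.1, 0.0, 0.0, 0.2, 1.1, 0.4, 4.1, 0.0, 0.0, 0.2, 1.1, 0.4, 4.1, 0.0, 0.0, 0.2, 1.1, 0.4, 4.1, 0.0, 0.0, 0.2, 0.0, 0.0, 2.0, 0.0, 0.0, 0.0, 0, 0, 0, 0, 0, 0, 0, 0, 0, 0, 0, 0]
}}

```text
clock: 2.25
position: [0.3625, 0.3619, 0.0721]
ee_rot: [-0.002, 0.056, 0.998, 0.002]
contact_force: [-0.0, -0.0, 0.1]
width: 0.0851
```

```bash
python3 - <<'E'
from h import *
p,R,s=tool(); print(p,s['clock'],np.abs(s['qd']).max())
im,d,c=snap('wrist','w2')
plan([(.373,.354,.016,83,2)])
E
```

```text
[0.36253399 0.36188789 0.07214831] 2.25 0.02122640289421254
3
[-0.4, -0.2, 1.9, 0.1, -0.1, 0.2, -0.4, -0.2, 1.9, 0.1, -0.1, 0.2, -0.4, -0.2, 1.9, 0.1, -0.1, 0.2]
```

View pics/w2.png

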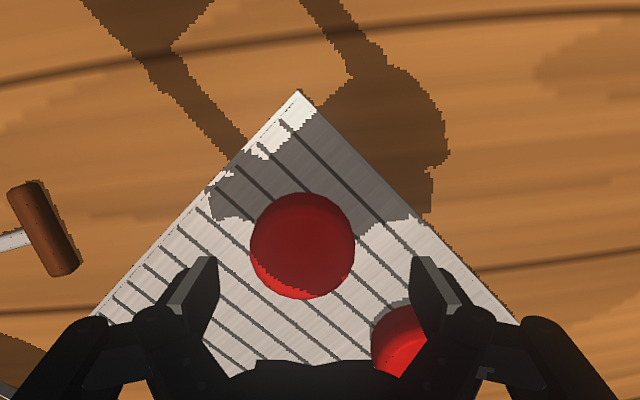

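The wheel is centred at about (303,246), ahead of the gripper and between the fingers. I'll correct xy first, then descend.

>>> {"api": "servo_tool", "payload": {
  "deltas": [-1.1, -0.7, 0, 0.3, -0.3, 0.5, 0, 0, 0, 0, 0, 0]
}}

```text
clock: 2.5
position: [0.3751, 0.3548, 0.0751]
ee_rot: [0.003, 0.06, 0.998, 0.001]
contact_force: [0.1, 0.2, -0.1]
width: 0.085
```

```bash
python3 - <<'E'
from h import *
p,R,s=tool(); print(p,s['clock'],np.abs(s['qd']).max())
plan([(.373,.354,.016,83,2)],nd=2)
E
```

```text
[0.37512696 0.35478701 0.07507675] 2.5 0.02478818123178057
3
[0.08, -0.04, 1.97, 0.06, 0.12, 0.02, 0.08, -0.04, 1.97, 0.06, 0.12, 0.02, 0.07, -0.04, 1.97, 0.06, 0.12, 0.02]
```

>>> {"api": "servo_tool", "payload": {
  "deltas": [0.1, 0, 1.9, 0.1, 0.2, 0, 0.1, 0, 1.5, 0.1, 0.1, 0, 0, 0, 1.2, 0, 0, 0, 0, 0, 0.8, 0, 0, 0, 0, 0, 0.2, 0, 0, 0, 0, 0, 0, 0, 0, 0]
}}

```text
clock: 3.1
position: [0.3815, 0.3575, 0.0243]
ee_rot: [0.007, 0.063, 0.998, 0.005]
contact_force: [-0.3, -0.2, 0.1]
width: 0.085
```

```bash
python3 - <<'E'
from h import *
p,R,s=tool(); print(p,R.round(3).tolist())
plan([(.373,.354,.016,83,4)],nd=2)
E
```

```text
[0.38154444 0.35746209 0.02429731] [[-0.992, 0.126, 0.015], [0.126, 0.992, 0.009], [-0.013, 0.011, -1.0]]
1
[0.81, -0.46, 0.81, 0.63, 0.77, -0.25]
```

>>> {"api": "servo_tool", "payload": {
  "deltas": [0.8, -0.4, 0.6, 0.6, 0.8, -0.2, 0, 0, 0, 0, 0, 0]
}}

```text
clock: 3.3
position: [0.3733, 0.3546, 0.0188]
ee_rot: [-0.0, 0.062, 0.998, 0.001]
contact_force: [-1.3, -1.0, -0.9]
width: 0.085
```

```bash
python3 - <<'E'
from h import *
p,R,s=tool(); print(p,R.round(3).tolist())
plan([(.373,.354,.016,83,4)],nd=2)
E
```

```text
[0.37331156 0.35464807 0.01883564] [[-0.992, 0.123, -0.0], [0.123, 0.992, 0.001], [0.0, 0.001, -1.0]]
1
[0.02, -0.07, 0.28, 0.07, -0.01, -0.06]
```

>>> {"api": "servo_tool", "payload": {
  "deltas": [0, 0, 0.2, 0, 0, 0, 0, 0, 0, 0, 0, 0, 0, 0, 0, 0, 0, 0, 0, 0, 0, 0, 0, 0, 0, 0, 0, 0, 0, 0, 0, 0, 0, 0, 0, 0, 0, 0, 0, 0, 0, 0],
  "jaw": 5.6
}}

```text
clock: 4.0
position: [0.3734, 0.355, 0.0173]
ee_rot: [0.0, 0.061, 0.998, 0.001]
contact_force: [0.3, 1.0, -0.5]
width: 0.0631
```

```bash
python3 - <<'E'
from h import *
plan([(.373,.354,.10,83),(.47,.06,.16,83),(.482,.03,.14,83,1.5)])
E
```

```text
13
[0.0, 0.0, -4.1, 0.1, 0.0, 0.0, 0.0, 0.0, -4.1, 0.1, 0.0, 0.0, -1.7, -3.5, -0.8, 0.0, 0.0, 0.0, -1.7, -3.5, -0.8, 0.0, 0.0, 0.0, -1.7, -3.5, -0.8, 0.0, 0.0, 0.0, -1.7, -3.5, -0.8, 0.0, 0.0, 0.0, -1.7, -3.5, -0.8, 0.0, 0.0, 0.0, -1.7, -3.5, -0.8, 0.0, 0.0, 0.0, -1.7, -3.5, -0.8, 0.0, 0.0, 0.0, -1.7, -3.5, -0.8, 0.0, 0.0, 0.0, -0.5, -0.9, 0.7, 0.0, 0.0, 0.0, -0.5, -0.9, 0.7, 0.0, 0.0, 0.0, -0.5, -0.9, 0.7, 0.0, 0.0, 0.0]
```

>>> {"api": "servo_tool", "payload": {
  "deltas": [0.0, 0.0, -4.1, 0.1, 0.0, 0.0, 0.0, 0.0, -4.1, 0.1, 0.0, 0.0, -1.7, -3.5, -0.8, 0.0, 0.0, 0.0, -1.7, -3.5, -0.8, 0.0, 0.0, 0.0, -1.7, -3.5, -0.8, 0.0, 0.0, 0.0, -1.7, -3.5, -0.8, 0.0, 0.0, 0.0, -1.7, -3.5, -0.8, 0.0, 0.0, 0.0, -1.7, -3.5, -0.8, 0.0, 0.0, 0.0, -1.7, -3.5, -0.8, 0.0, 0.0, 0.0, -1.7, -3.5, -0.8, 0.0, 0.0, 0.0, -0.5, -0.9, 0.7, 0.0, 0.0, 0.0, -0.5, -0.9, 0.7, 0.0, 0.0, 0.0, 0, 0, 0, 0, 0, 0, 0, 0, 0, 0, 0, 0]
}}

```text
clock: 5.4
position: [0.4854, 0.0314, 0.153]
ee_rot: [0.0, 0.059, 0.998, -0.001]
contact_force: [-0.5, 0.4, -1.6]
width: 0.0631
```

```bash
python3 - <<'E'
from h import *
p,R,s=tool(); print(p,R.round(3).tolist(),s['width'])
plan([(.484,.026,.115,83,4)],nd=2)
E
```

```text
[0.48536314 0.03141438 0.15301736] [[-0.993, 0.119, 0.001], [0.119, 0.993, -0.002], [-0.001, -0.002, -1.0]] 0.06311303050856379
1
[0.07, -0.54, 3.8, -0.13, 0.04, 0.19]
```

>>> {"api": "servo_tool", "payload": {
  "deltas": [0.1, -0.5, 3.0, 0, 0, 0, 0, 0, 2.2, 0, 0, 0, 0, 0, 1.6, 0, 0, 0, 0, 0, 0.9, 0, 0, 0, 0, 0, 0.3, 0, 0, 0, 0, 0, 0, 0, 0, 0, 0, 0, 0, 0, 0, 0]
}}

```text
clock: 6.1
position: [0.4825, 0.0337, 0.0712]
ee_rot: [0.0, 0.055, 0.998, 0.0]
contact_force: [-0.8, 0.4, -1.0]
width: 0.0627
```

```bash
python3 - <<'E'
from h import *
p,R,s=tool(); print(p,R.round(3).tolist(),s['width'])
plan([(.484,.026,.0585,83,4)],nd=2)
E
```

```text
[0.48253806 0.03366861 0.0711817 ] [[-0.994, 0.109, 0.001], [0.109, 0.994, 0.0], [-0.001, 0.0, -1.0]] 0.06271019985483746
1
[-0.23, -0.75, 1.27, 0.03, 0.05, 0.72]
```

>>> {"api": "servo_tool", "payload": {
  "deltas": [-0.2, -0.7, 0.7, 0, 0, 0.7, 0, 0, 0.4, 0, 0, 0, 0, 0, 0, 0, 0, 0, 0, 0, 0, 0, 0, 0]
}}

```text
clock: 6.5
position: [0.4856, 0.0256, 0.0611]
ee_rot: [0.003, 0.061, 0.998, 0.0]
contact_force: [0.4, -0.4, -1.5]
width: 0.063
```

>>> {"api": "servo_tool", "payload": {
  "deltas": [0, 0, 0.3, 0, 0.3, 0, 0, 0, 0, 0, 0, 0]
}}

```text
clock: 6.7
position: [0.4858, 0.0254, 0.0581]
ee_rot: [0.0, 0.062, 0.998, 0.0]
contact_force: [-0.4, 0.1, -1.2]
width: 0.063
```

>>> {"api": "servo_tool", "payload": {
  "deltas": [0, 0, 0, 0, 0, 0, 0, 0, 0, 0, 0, 0, 0, 0, 0, 0, 0, 0, 0, 0, 0, 0, 0, 0],
  "jaw": 8.0
}}

```text
clock: 7.1
position: [0.4866, 0.0254, 0.0587]
ee_rot: [0.001, 0.062, 0.998, 0.0]
contact_force: [0.0, 0.4, -0.1]
width: 0.0799
```

```bash
python3 - <<'E'
from h import *
p,R,s=tool(); print(p,R.round(3).tolist(),s['width'])
plan([(.484,.026,.10,83),(.484,.026,.14,83),(.464,.38,.14,83),(.464,.423,.12,83,1.5)])
E
```

```text
[0.48664758 0.02542133 0.05874962] [[-0.992, 0.123, 0.002], [0.123, 0.992, 0.0], [-0.002, 0.001, -1.0]] 0.07993526822171756
14
[0.3, 0.0, -4.1, 0.0, 0.1, -0.1, 0.0, 0.0, -4.0, 0.0, 0.0, 0.0, 0.8, 4.4, 0.0, 0.0, 0.0, 0.0, 0.8, 4.4, 0.0, 0.0, 0.0, 0.0, 0.8, 4.4, 0.0, 0.0, 0.0, 0.0, 0.8, 4.4, 0.0, 0.0, 0.0, 0.0, 0.8, 4.4, 0.0, 0.0, 0.0, 0.0, 0.8, 4.4, 0.0, 0.0, 0.0, 0.0, 0.8, 4.4, 0.0, 0.0, 0.0, 0.0, 0.8, 4.4, 0.0, 0.0, 0.0, 0.0, 0.1, 1.1, 0.5, 0.0, 0.0, 0.0, 0.1, 1.1, 0.5, 0.0, 0.0, 0.0, 0.1, 1.1, 0.5, 0.0, 0.0, 0.0, 0.1, 1.1, 0.5, 0.0, 0.0, 0.0]
```

>>> {"api": "servo_tool", "payload": {
  "deltas": [0, 0.0, -3, 0.0, 0.1, 0, 0.2, 0.0, -4.5, 0.0, 0.0, 0.0, 0.8, 4.4, -0.5, 0.0, 0.0, 0.0, 0.8, 4.4, 0.0, 0.0, 0.0, 0.0, 0.8, 4.4, 0.0, 0.0, 0.0, 0.0, 0.8, 4.4, 0.0, 0.0, 0.0, 0.0, 0.8, 4.4, 0.0, 0.0, 0.0, 0.0, 0.8, 4.4, 0.0, 0.0, 0.0, 0.0, 0.8, 4.4, 0.0, 0.0, 0.0, 0.0, 0.8, 4.4, 0.0, 0.0, 0.0, 0.0, 0.1, 2, 0.5, 0.0, 0.0, 0.0, 0.1, 1.1, 0.5, 0.0, 0.0, 0.0, 0, 0, 0, 0, 0, 0, 0, 0, 0, 0, 0, 0],
  "jaw": 8.5
}}

```text
clock: 8.5
position: [0.4696, 0.4265, 0.1331]
ee_rot: [0.004, 0.064, 0.998, 0.0]
contact_force: [-0.2, -0.4, -0.7]
width: 0.085
```

```bash
cat > st.py <<'E'
from h import *
import sys
def report(*ns):
  p,R,s=tool(); print(p.round(4),'cl',s['clock'],'w',round(s['width'],4),'tilt',R[:2,2].round(4),'yaw',np.degrees(np.arctan2(R[1,1],R[0,1])).round(1),'q6',round(s['qpos'][5],2))
  for n in ns:
    o,(im,d,c,P,l)=reds(n)
    for e in o:
      if e[2]>0.02 and e[3][0]>0.2: print(n,e[0].round(),e[1],'z%.4f'%e[2],'mean',e[3].round(4),'circ',e[4].round(4),'r%.4f'%e[5])
E
python3 - <<'E'
from st import *
report('top','wrist','scene')
plan([(.464,.423,.08,83)],nd=1)
E
```

```text
[0.4696 0.4265 0.1331] cl 8.5 w 0.085 tilt [0.0075 0.0003] yaw 82.6 q6 -0.81
top [279. 137.] 287 z0.1213 mean [0.6722 0.0988] circ [0.6723 0.0981] r0.0291
top [335. 145.] 238 z0.0876 mean [ 0.656  -0.0807] circ [ 0.6554 -0.081 ] r0.0286
top [209. 182.] 255 z0.0472 mean [0.5321 0.3322] circ [0.5327 0.3316] r0.0288
top [301. 197.] 248 z0.0877 mean [0.4854 0.0255] circ [0.4863 0.0261] r0.0288
top [181. 204.] 171 z0.0483 mean [0.4551 0.419 ] circ [0.4643 0.421 ] r0.0285
top [435. 207.] 257 z0.0740 mean [ 0.4642 -0.4063] circ [ 0.463  -0.4062] r0.0285
wrist [309. 191.] 5412 z0.0468 mean [0.4651 0.4232] circ [0.4672 0.4228] r0.0304
wrist [225. 281.] 1991 z0.0465 mean [0.5328 0.3466] circ [0.5343 0.3334] r0.0304
scene [240. 153.] 233 z0.0732 mean [ 0.4716 -0.4048] circ [ 0.4704 -0.4061] r0.0303
scene [331. 209.] 358 z0.0869 mean [0.4934 0.0278] circ [0.493  0.0241] r0.0321
scene [262. 222.] 379 z0.0874 mean [ 0.665  -0.0777] circ [ 0.6641 -0.0788] r0.0293
scene [305. 252.] 693 z0.1207 mean [0.681  0.1024] circ [0.679  0.1008] r0.0300
scene [411. 283.] 494 z0.0465 mean [0.5398 0.3349] circ [0.537  0.3353] r0.0315
scene [455. 286.] 501 z0.0459 mean [0.4738 0.424 ] circ [0.4722 0.4233] r0.0306
2
[0.3, -0.2, 2.7, 0.1, 0.2, -0.2, 0.3, -0.2, 2.7, 0.1, 0.2, -0.2]
```

Wheel 1 stands at (.485,.026), top at 87 mm, upright. Now wheel 2 at (.465,.4225).

>>> {"api": "servo_tool", "payload": {
  "deltas": [0.5, -0.3, 2.5, 0, 0.4, 0, 0, 0, 2.5, 0, 0.1, 0, 0, 0, 1.9, 0, 0, 0, 0, 0, 1.2, 0, 0, 0, 0, 0, 0.6, 0, 0, 0, 0, 0, 0, 0, 0, 0]
}}

```text
clock: 9.25
position: [0.4687, 0.4186, 0.048]
ee_rot: [0.002, 0.069, 0.998, 0.003]
contact_force: [0.3, 0.4, 0.3]
width: 0.0849
```

```bash
python3 - <<'E'
from st import *
report()
plan([(.465,.4225,.017,83)],nd=1)
E
```

```text
[0.4687 0.4186 0.048 ] cl 9.25 w 0.0849 tilt [0.0049 0.0048] yaw 82.1 q6 -0.82
1
[0.4, 0.3, 3.1, 0.3, 0.2, -0.9]
```

>>> {"api": "servo_tool", "payload": {
  "deltas": [0.4, 0.3, 0, 0.3, 0.2, -0.9, 0, 0, 1.5, 0, 0, 0, 0, 0, 0.9, 0, 0, 0, 0, 0, 0.4, 0, 0, 0, 0, 0, 0, 0, 0, 0]
}}

```text
clock: 9.75
position: [0.4674, 0.4248, 0.0235]
ee_rot: [0.003, 0.06, 0.998, 0.003]
contact_force: [-0.3, -0.5, -1.2]
width: 0.085
```

```bash
python3 - <<'E'
from st import *
report()
plan([(.465,.4225,.017,83)],nd=1)
E
```

```text
[0.4674 0.4248 0.0235] cl 9.75 w 0.085 tilt [0.0067 0.0046] yaw 83.1 q6 -0.82
1
[0.2, -0.3, 0.6, 0.3, 0.4, 0.1]
```

>>> {"api": "servo_tool", "payload": {
  "deltas": [0.2, -0.3, 0.5, 0.3, 0.4, 0, 0, 0, 0, 0, 0, 0]
}}

```text
clock: 9.95
position: [0.4652, 0.4224, 0.019]
ee_rot: [-0.0, 0.06, 0.998, 0.0]
contact_force: [0.6, -0.2, -0.9]
width: 0.0849
```

>>> {"api": "servo_tool", "payload": {
  "deltas": [0, 0, 0.1, 0, 0, 0, 0, 0, 0, 0, 0, 0, 0, 0, 0, 0, 0, 0, 0, 0, 0, 0, 0, 0, 0, 0, 0, 0, 0, 0, 0, 0, 0, 0, 0, 0],
  "jaw": 5.6
}}

```text
clock: 10.55
position: [0.4655, 0.4225, 0.0185]
ee_rot: [0.0, 0.06, 0.998, 0.001]
contact_force: [-0.5, 0.3, -0.6]
width: 0.0629
```

```bash
python3 - <<'E'
from st import *
report()
plan([(.465,.4225,.14,83),(.53,.15,.16,83),(.537,.113,.15,83,1.5)],nd=1)
E
```

```text
[0.4655 0.4225 0.0185] cl 10.55 w 0.0629 tilt [0.0003 0.0012] yaw 83.1 q6 -0.83
13
[0.0, 0.0, -4.0, 0.0, 0.0, 0.0, 0.0, 0.0, -4.0, 0.0, 0.0, 0.0, 0.0, 0.0, -4.0, 0.0, 0.0, 0.0, -1.4, -3.8, -0.3, 0.0, 0.0, 0.0, -1.4, -3.8, -0.3, 0.0, 0.0, 0.0, -1.4, -3.8, -0.3, 0.0, 0.0, 0.0, -1.4, -3.8, -0.3, 0.0, 0.0, 0.0, -1.4, -3.8, -0.3, 0.0, 0.0, 0.0, -1.4, -3.8, -0.3, 0.0, 0.0, 0.0, -1.4, -3.8, -0.3, 0.0, 0.0, 0.0, -0.4, -1.2, 0.3, 0.0, 0.0, 0.0, -0.4, -1.2, 0.3, 0.0, 0.0, 0.0, -0.4, -1.2, 0.3, 0.0, 0.0, 0.0]
```

>>> {"api": "servo_tool", "payload": {
  "deltas": [0.0, 0.0, -4.0, 0.0, 0.0, 0.0, 0.0, 0.0, -4.0, 0.0, 0.0, 0.0, 0.0, 0.0, -4.0, 0.0, 0.0, 0.0, -1.4, -3.8, -0.3, 0.0, 0.0, 0.0, -1.4, -3.8, -0.3, 0.0, 0.0, 0.0, -1.4, -3.8, -0.3, 0.0, 0.0, 0.0, -1.4, -3.8, -0.3, 0.0, 0.0, 0.0, -1.4, -3.8, -0.3, 0.0, 0.0, 0.0, -1.4, -3.8, -0.3, 0.0, 0.0, 0.0, -1.4, -3.8, -0.3, 0.0, 0.0, 0.0, -0.4, -2, 0.3, 0.0, 0.0, 0.0, -0.4, -1.2, 0.3, 0.0, 0.0, 0.0, 0, 0, 0, 0, 0, 0, 0, 0, 0, 0, 0, 0]
}}

```text
clock: 11.95
position: [0.5383, 0.1044, 0.1578]
ee_rot: [0.001, 0.058, 0.998, 0.001]
contact_force: [-0.2, 1.0, -0.6]
width: 0.0632
```

```bash
python3 - <<'E'
from st import *
report()
plan([(.537,.113,.12,83)],nd=1)
E
```

```text
[0.5383 0.1044 0.1578] cl 11.95 w 0.0632 tilt [0.0028 0.0013] yaw 83.3 q6 -1.39
1
[0.2, 0.8, 3.8, 0.1, 0.2, 0.3]
```

>>> {"api": "servo_tool", "payload": {
  "deltas": [0.2, 0.8, 2.8, 0.1, 0.2, 0, 0, 0, 2.5, 0, 0, 0, 0, 0, 1.8, 0, 0, 0, 0, 0, 1.0, 0, 0, 0, 0, 0, 0.3, 0, 0, 0, 0, 0, 0, 0, 0, 0, 0, 0, 0, 0, 0, 0]
}}

```text
clock: 12.65
position: [0.5385, 0.1215, 0.0732]
ee_rot: [0.002, 0.054, 0.999, 0.002]
contact_force: [-0.4, -0.2, -1.1]
width: 0.0629
```

```bash
python3 - <<'E'
from st import *
report()
plan([(.537,.113,.06,83)],nd=1)
E
```

```text
[0.5385 0.1215 0.0732] cl 12.65 w 0.0629 tilt [0.004  0.0038] yaw 83.8 q6 -1.37
1
[0.1, -0.9, 1.3, 0.2, 0.2, 0.8]
```

>>> {"api": "servo_tool", "payload": {
  "deltas": [0.1, -0.8, 0.5, 0.2, 0.2, 0.5, 0, 0, 0.6, 0, 0, 0, 0, 0, 0, 0, 0, 0, 0, 0, 0, 0, 0, 0]
}}

```text
clock: 13.05
position: [0.5382, 0.1129, 0.0635]
ee_rot: [0.002, 0.059, 0.998, 0.0]
contact_force: [-0.3, -0.1, -1.0]
width: 0.0627
```

```bash
python3 - <<'E'
from st import *
report()
plan([(.537,.113,.0595,83)],nd=1)
E
```

```text
[0.5382 0.1129 0.0635] cl 13.05 w 0.0627 tilt [0.0045 0.0007] yaw 83.2 q6 -1.37
1
[0.1, 0.0, 0.4, 0.1, 0.2, 0.2]
```

>>> {"api": "servo_tool", "payload": {
  "deltas": [0.1, 0, 0.4, 0, 0.2, 0, 0, 0, 0, 0, 0, 0]
}}

```text
clock: 13.25
position: [0.5373, 0.1128, 0.0595]
ee_rot: [0.001, 0.059, 0.998, 0.001]
contact_force: [-0.1, 0.5, -2.1]
width: 0.0629
```

>>> {"api": "servo_tool", "payload": {
  "deltas": [0, 0, 0, 0, 0, 0, 0, 0, 0, 0, 0, 0, 0, 0, 0, 0, 0, 0, 0, 0, 0, 0, 0, 0],
  "jaw": 7.8
}}

```text
clock: 13.65
position: [0.538, 0.1129, 0.06]
ee_rot: [0.001, 0.059, 0.998, 0.001]
contact_force: [0.1, -0.1, 0.7]
width: 0.0782
```

```bash
python3 - <<'E'
from st import *
report()
plan([(.537,.113,.14,83),(.534,.29,.14,83),(.532,.332,.12,83,1.8)],nd=1)
E
```

```text
[0.538  0.1129 0.06  ] cl 13.65 w 0.0782 tilt [0.0027 0.0015] yaw 83.2 q6 -1.37
9
[0.0, 0.0, -4.0, 0.1, 0.1, 0.1, 0.0, 0.0, -4.0, 0.1, 0.1, 0.1, 0.6, 4.4, 0.0, 0.0, 0.0, 0.0, 0.6, 4.4, 0.0, 0.0, 0.0, 0.0, 0.6, 4.4, 0.0, 0.0, 0.0, 0.0, 0.6, 4.4, 0.0, 0.0, 0.0, 0.0, 0.2, 1.4, 0.7, 0.0, 0.0, 0.0, 0.2, 1.4, 0.7, 0.0, 0.0, 0.0, 0.2, 1.4, 0.7, 0.0, 0.0, 0.0]
```

>>> {"api": "servo_tool", "payload": {
  "deltas": [0.0, 0.0, -4.0, 0.1, 0.1, 0.1, 0.0, 0.0, -4.0, 0.1, 0.1, 0.1, 0.6, 4.4, -0.3, 0.0, 0.0, 0.0, 0.6, 4.4, 0.0, 0.0, 0.0, 0.0, 0.6, 4.4, 0.0, 0.0, 0.0, 0.0, 0.6, 4.4, 0.0, 0.0, 0.0, 0.0, 0.2, 2, 0.5, 0.0, 0.0, 0.0, 0.2, 1, 0.5, 0.0, 0.0, 0.0, 0, 0, 0, 0, 0, 0, 0, 0, 0, 0, 0, 0],
  "jaw": 8.5
}}

```text
clock: 14.65
position: [0.5372, 0.327, 0.137]
ee_rot: [0.001, 0.063, 0.998, -0.0]
contact_force: [0.2, 0.3, 0.7]
width: 0.0846
```

```bash
python3 - <<'E'
from st import *
report('top','wrist')
plan([(.532,.332,.10,83)],nd=1)
E
```

```text
[0.5372 0.327  0.137 ] cl 14.65 w 0.0846 tilt [ 0.0028 -0.0007] yaw 82.8 q6 -1.01
top [279. 137.] 284 z0.1217 mean [0.6726 0.0988] circ [0.6721 0.0984] r0.0291
top [335. 145.] 238 z0.0877 mean [ 0.6569 -0.0801] circ [ 0.6561 -0.0796] r0.0285
top [274. 180.] 240 z0.0878 mean [0.5372 0.1125] circ [0.5365 0.1129] r0.0283
top [209. 184.] 179 z0.0480 mean [0.5242 0.3327] circ [0.5291 0.3315] r0.0275
top [301. 197.] 247 z0.0876 mean [0.4854 0.0253] circ [0.4853 0.0252] r0.0280
top [435. 207.] 258 z0.0739 mean [ 0.4636 -0.4062] circ [ 0.4641 -0.4059] r0.0274
wrist [321. 189.] 5282 z0.0467 mean [0.533  0.3325] circ [0.5349 0.3322] r0.0304
wrist [ 32. 245.] 5188 z0.0863 mean [0.5393 0.1235] circ [0.5386 0.1157] r0.0301
1
[0.6, 0.5, 3.7, 0.0, 0.2, -0.3]
```

Wheel 2 stands at (.537,.1125). Now wheel 3 at (.533,.332).

>>> {"api": "servo_tool", "payload": {
  "deltas": [0.4, 0.5, 2.7, 0, 0.2, 0, 0, 0, 2.7, 0, 0, 0, 0, 0, 2.0, 0, 0, 0, 0, 0, 1.3, 0, 0, 0, 0, 0, 0.6, 0, 0, 0, 0, 0, 0, 0, 0, 0, 0, 0, 0, 0, 0, 0]
}}

```text
clock: 15.45
position: [0.5385, 0.3253, 0.0453]
ee_rot: [0.003, 0.068, 0.998, 0.001]
contact_force: [1.1, 0.7, 0.1]
width: 0.0848
```

```bash
python3 - <<'E'
from st import *
report()
plan([(.533,.332,.0185,83)],nd=1)
E
```

```text
[0.5385 0.3253 0.0453] cl 15.45 w 0.0848 tilt [0.0061 0.0009] yaw 82.2 q6 -1.0
1
[0.7, 0.6, 2.7, 0.1, 0.3, -0.8]
```

>>> {"api": "servo_tool", "payload": {
  "deltas": [0.6, 0.6, 0, 0.1, 0.3, -0.8, 0, 0, 1.2, 0, 0, 0, 0, 0, 0.8, 0, 0, 0, 0, 0, 0.4, 0, 0, 0, 0, 0, 0, 0, 0, 0]
}}

```text
clock: 15.95
position: [0.5345, 0.3338, 0.0219]
ee_rot: [0.002, 0.06, 0.998, 0.001]
contact_force: [0.4, 0.2, -0.3]
width: 0.0851
```

```bash
python3 - <<'E'
from st import *
report()
plan([(.533,.332,.0185,83)],nd=1)
E
```

```text
[0.5345 0.3338 0.0219] cl 15.95 w 0.0851 tilt [0.0048 0.002 ] yaw 83.1 q6 -1.0
1
[0.1, -0.2, 0.3, 0.1, 0.3, 0.1]
```

>>> {"api": "servo_tool", "payload": {
  "deltas": [0.1, -0.2, 0.4, 0.1, 0.3, 0, 0, 0, 0, 0, 0, 0]
}}

```text
clock: 16.15
position: [0.533, 0.3318, 0.0173]
ee_rot: [-0.001, 0.06, 0.998, 0.0]
contact_force: [-0.5, -0.2, 0.8]
width: 0.0851
```

>>> {"api": "servo_tool", "payload": {
  "deltas": [0, 0, 0, 0, 0, 0, 0, 0, 0, 0, 0, 0, 0, 0, 0, 0, 0, 0, 0, 0, 0, 0, 0, 0, 0, 0, 0, 0, 0, 0, 0, 0, 0, 0, 0, 0],
  "jaw": 5.6
}}

```text
clock: 16.75
position: [0.5333, 0.3317, 0.0177]
ee_rot: [-0.001, 0.06, 0.998, 0.0]
contact_force: [0.7, 0.3, -2.5]
width: 0.0628
```

```bash
python3 - <<'E'
from st import *
report()
plan([(.533,.332,.19,83),(.518,-.03,.19,83),(.516,-.07,.17,83,1.8)],nd=1)
E
```

```text
[0.5333 0.3317 0.0177] cl 16.75 w 0.0628 tilt [-0.0011  0.0008] yaw 83.1 q6 -1.01
16
[0.0, 0.0, -4.3, 0.0, 0.0, 0.0, 0.0, 0.0, -4.3, 0.0, 0.0, 0.0, 0.0, 0.0, -4.3, 0.0, 0.0, 0.0, 0.0, 0.0, -4.3, 0.0, 0.0, 0.0, -0.3, -4.0, 0.0, 0.0, 0.0, 0.0, -0.3, -4.0, 0.0, 0.0, 0.0, 0.0, -0.3, -4.0, 0.0, 0.0, 0.0, 0.0, -0.3, -4.0, 0.0, 0.0, 0.0, 0.0, -0.3, -4.0, 0.0, 0.0, 0.0, 0.0, -0.3, -4.0, 0.0, 0.0, 0.0, 0.0, -0.3, -4.0, 0.0, 0.0, 0.0, 0.0, -0.3, -4.0, 0.0, 0.0, 0.0, 0.0, -0.3, -4.0, 0.0, 0.0, 0.0, 0.0, -0.1, -1.3, 0.7, 0.0, 0.0, 0.0, -0.1, -1.3, 0.7, 0.0, 0.0, 0.0, -0.1, -1.3, 0.7, 0.0, 0.0, 0.0]
```

>>> {"api": "servo_tool", "payload": {
  "deltas": [0.0, 0.0, -4.3, 0.0, 0.0, 0.0, 0.0, 0.0, -4.3, 0.0, 0.0, 0.0, 0.0, 0.0, -4.3, 0.0, 0.0, 0.0, 0.0, 0.0, -4.3, 0.0, 0.0, 0.0, -0.3, -4.0, 0.0, 0.0, 0.0, 0.0, -0.3, -4.0, 0.0, 0.0, 0.0, 0.0, -0.3, -4.0, 0.0, 0.0, 0.0, 0.0, -0.3, -4.0, 0.0, 0.0, 0.0, 0.0, -0.3, -4.0, 0.0, 0.0, 0.0, 0.0, -0.3, -4.0, 0.0, 0.0, 0.0, 0.0, -0.3, -4.0, 0.0, 0.0, 0.0, 0.0, -0.3, -4.0, 0.0, 0.0, 0.0, 0.0, -0.3, -4.0, 0.0, 0.0, 0.0, 0.0, -0.1, -2, 0.7, 0.0, 0.0, 0.0, -0.1, -0.8, 0.7, 0.0, 0.0, 0.0, 0, 0, 0, 0, 0, 0, 0, 0, 0, 0, 0, 0]
}}

```text
clock: 18.45
position: [0.5155, -0.0693, 0.1812]
ee_rot: [0.001, 0.058, 0.998, 0.0]
contact_force: [0.2, 0.4, -1.4]
width: 0.0631
```

```bash
python3 - <<'E'
from st import *
report()
plan([(.516,-.070,.12,83)],nd=1)
E
```

```text
[ 0.5155 -0.0693  0.1812] cl 18.45 w 0.0631 tilt [0.0021 0.0004] yaw 83.3 q6 -1.72
2
[0.0, 0.0, 3.1, 0.0, 0.1, 0.1, 0.0, 0.0, 3.1, 0.0, 0.1, 0.1]
```

>>> {"api": "servo_tool", "payload": {
  "deltas": [0, 0, 3, 0, 0.1, 0, 0, 0, 3, 0, 0, 0, 0, 0, 2.2, 0, 0, 0, 0, 0, 1.4, 0, 0, 0, 0, 0, 0.6, 0, 0, 0, 0, 0, 0, 0, 0, 0, 0, 0, 0, 0, 0, 0]
}}

```text
clock: 19.15
position: [0.5195, -0.0601, 0.0789]
ee_rot: [0.004, 0.053, 0.999, 0.002]
contact_force: [-0.1, -0.0, -0.2]
width: 0.0629
```

```bash
python3 - <<'E'
from st import *
report()
plan([(.516,-.070,.059,83)],nd=1)
E
```

```text
[ 0.5195 -0.0601  0.0789] cl 19.15 w 0.0629 tilt [0.0073 0.0029] yaw 83.9 q6 -1.72
1
[0.3, -1.0, 2.0, 0.2, 0.4, 0.9]
```

>>> {"api": "servo_tool", "payload": {
  "deltas": [0.3, -1, 0.8, 0.2, 0.4, 0.8, 0, 0, 0.7, 0, 0, 0, 0, 0, 0.2, 0, 0, 0, 0, 0, 0, 0, 0, 0]
}}

```text
clock: 19.55
position: [0.517, -0.0708, 0.0628]
ee_rot: [0.002, 0.06, 0.998, -0.001]
contact_force: [-0.9, -0.1, -0.4]
width: 0.0629
```

```bash
python3 - <<'E'
from st import *
report()
plan([(.516,-.070,.0585,83)],nd=1)
E
```

```text
[ 0.517  -0.0708  0.0628] cl 19.55 w 0.0629 tilt [ 0.0043 -0.0015] yaw 83.1 q6 -1.72
1
[0.1, 0.1, 0.4, -0.1, 0.3, 0.1]
```

>>> {"api": "servo_tool", "payload": {
  "deltas": [0.1, 0, 0.4, 0, 0.2, 0, 0, 0, 0, 0, 0, 0]
}}

```text
clock: 19.75
position: [0.5161, -0.071, 0.0587]
ee_rot: [0.0, 0.061, 0.998, -0.0]
contact_force: [-0.1, -0.0, -0.7]
width: 0.0627
```

>>> {"api": "servo_tool", "payload": {
  "deltas": [0, 0, 0, 0, 0, 0, 0, 0, 0, 0, 0, 0, 0, 0, 0, 0, 0, 0, 0, 0, 0, 0, 0, 0],
  "jaw": 7.8
}}

```text
clock: 20.15
position: [0.517, -0.0711, 0.0594]
ee_rot: [0.001, 0.061, 0.998, -0.001]
contact_force: [-1.0, -0.2, -0.2]
width: 0.0779
```

```bash
python3 - <<'E'
from st import *
report()
plan([(.516,-.07,.20,83)],nd=1)
E
```

```text
[ 0.517  -0.0711  0.0594] cl 20.15 w 0.0779 tilt [ 0.0029 -0.0015] yaw 83.0 q6 -1.72
4
[0.0, 0.0, -3.5, 0.0, 0.0, 0.0, 0.0, 0.0, -3.5, 0.0, 0.0, 0.0, 0.0, 0.0, -3.5, 0.0, 0.0, 0.0, 0.0, 0.0, -3.5, 0.0, 0.0, 0.0]
```

```bash
python3 - <<'E'
from st import *
plan([(.516,-.07,.20,83),(.56,-.02,.24,-7.8)],nd=1)
E
```

```text
16
[0.0, 0.0, -3.5, 0.0, 0.0, 0.0, 0.0, 0.0, -3.5, 0.0, 0.0, 0.0, 0.0, 0.0, -3.5, 0.0, 0.0, 0.0, 0.0, 0.0, -3.5, 0.0, 0.0, 0.0, -0.3, 0.5, -0.3, 0.0, 0.0, 7.6, -0.3, 0.5, -0.3, 0.0, 0.0, 7.6, -0.2, 0.5, -0.3, 0.0, 0.0, 7.6, -0.1, 0.5, -0.3, 0.0, 0.0, 7.6, 0.0, 0.6, -0.3, 0.0, 0.0, 7.6, 0.0, 0.6, -0.3, 0.0, 0.0, 7.6, 0.1, 0.5, -0.3, 0.0, 0.0, 7.6, 0.2, 0.5, -0.3, 0.0, 0.0, 7.6, 0.2, 0.5, -0.3, 0.0, 0.0, 7.6, 0.3, 0.5, -0.3, 0.0, 0.0, 7.6, 0.4, 0.4, -0.3, 0.0, 0.0, 7.6, 0.4, 0.4, -0.3, 0.0, 0.0, 7.6]
```

>>> {"api": "servo_tool", "payload": {
  "deltas": [0.0, 0.0, -3.5, 0.0, 0.0, 0.0, 0.0, 0.0, -3.5, 0.0, 0.0, 0.0, 0.0, 0.0, -3.5, 0.0, 0.0, 0.0, 0.0, 0.0, -3.5, 0.0, 0.0, 0.0, -0.3, 0.5, -0.3, 0.0, 0.0, 7.6, -0.3, 0.5, -0.3, 0.0, 0.0, 7.6, -0.2, 0.5, -0.3, 0.0, 0.0, 7.6, -0.1, 0.5, -0.3, 0.0, 0.0, 7.6, 0.0, 0.6, -0.3, 0.0, 0.0, 7.6, 0.0, 0.6, -0.3, 0.0, 0.0, 7.6, 0.1, 0.5, -0.3, 0.0, 0.0, 7.6, 0.2, 0.5, -0.3, 0.0, 0.0, 7.6, 0.2, 0.5, -0.3, 0.0, 0.0, 7.6, 0.3, 0.5, -0.3, 0.0, 0.0, 7.6, 0.4, 0.4, -0.3, 0.0, 0.0, 7.6, 0.4, 0.4, -0.3, 0.0, 0.0, 7.6, 0, 0, 0, 0, 0, 0, 0, 0, 0, 0, 0, 0]
}}

```text
clock: 21.95
position: [0.5636, -0.0199, 0.2454]
ee_rot: [0.003, 0.776, 0.631, 0.002]
contact_force: [-1.2, -0.3, 0.2]
width: 0.0778
```

```bash
cat >> st.py <<'E'
def table():
    o,(im,d,c,P,lab)=reds('scene')
    Z=P[...,2]
    m=(abs(P[...,0]-.603)<.06)&(abs(P[...,1]-.0125)<.06)&(Z>.118)&(Z<.133)&(im.max(2)<70)
    k,l,st,ce=cv2.connectedComponentsWithStats(m.astype(np.uint8))
    i=1+st[1:,4].argmax(); Q=P[l==i]; print('handle',st[i,4],cv2.minAreaRect((Q[:,:2]*1000).astype(np.float32)),np.median(Q[:,2]))
    return im
E
python3 - <<'E'
from st import *
report('scene','top')
im=table(); cv2.imwrite('pics/s3.png',im[:,:,::-1])
E
```

```text
[ 0.5636 -0.0199  0.2454] cl 21.95 w 0.0778 tilt [ 0.0065 -0.0023] yaw -11.7 q6 0.05
scene [240. 153.] 233 z0.0734 mean [ 0.4714 -0.4055] circ [ 0.4722 -0.4055] r0.0312
scene [300. 199.] 304 z0.0871 mean [ 0.523  -0.0686] circ [ 0.5205 -0.0707] r0.0314
scene [331. 209.] 361 z0.0869 mean [0.493  0.0279] circ [0.4909 0.0264] r0.0301
scene [262. 222.] 379 z0.0873 mean [ 0.6652 -0.0779] circ [ 0.6654 -0.0791] r0.0297
scene [343. 232.] 413 z0.0872 mean [0.5443 0.1151] circ [0.5436 0.114 ] r0.0304
scene [306. 252.] 697 z0.1207 mean [0.6811 0.1027] circ [0.6787 0.101 ] r0.0305
top [277. 136.] 199 z0.1215 mean [0.673  0.1058] circ [0.6716 0.1016] r0.0285
top [270. 179.] 101 z0.0878 mean [0.5393 0.1254] circ [0.5381 0.121 ] r0.0253
top [327. 187.] 126 z0.0880 mean [ 0.5183 -0.0585] circ [ 0.5157 -0.0664] r0.0264
top [301. 197.] 250 z0.0878 mean [0.4861 0.0256] circ [0.4863 0.0256] r0.0289
top [435. 207.] 257 z0.0738 mean [ 0.4643 -0.4062] circ [ 0.4639 -0.4062] r0.0277
handle 201 ((607.9557495117188, 13.313644409179688), (90.72045135498047, 21.23239517211914), 82.84963989257812) 0.12643375314902638
```

View pics/s3.png

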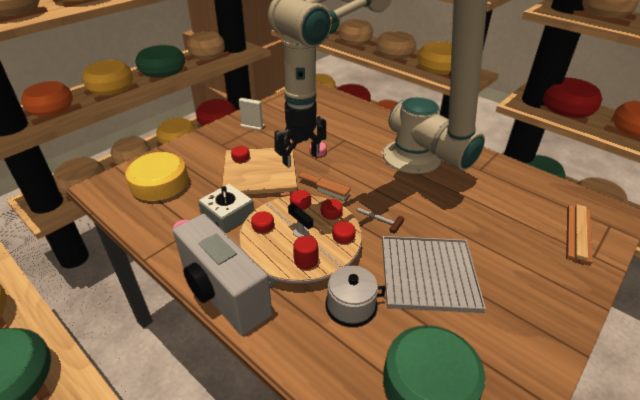

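All three wheels stand on the front half (unit-frame x about -0.12, -0.08 and -0.08). The tray is empty and the handle is still at joint 0. Now I'll grip the handle.

```bash
python3 - <<'E'
from st import *
plan([(.604,.0125,.18,-7.5)],nd=1)
E
```

```text
2
[2.0, 1.6, 3.3, 0.2, 0.0, -2.2, 1.9, 1.7, 3.3, 0.2, 0.0, -2.2]
```

>>> {"api": "servo_tool", "payload": {
  "deltas": [2.0, 1.6, 3, 0.2, 0.3, -2.2, 1.7, 1.5, 2.3, 0.2, 0.0, -2, 0, 0, 0, 0, 0, 0, 0, 0, 0, 0, 0, 0],
  "jaw": 6.0
}}

```text
clock: 22.5
position: [0.6018, 0.0098, 0.1923]
ee_rot: [-0.0, 0.751, 0.66, 0.002]
contact_force: [-0.8, 0.5, -0.2]
width: 0.0599
```

```bash
python3 - <<'E'
from st import *
report()
plan([(.604,.0125,.15,-7.5)],nd=1)
E
```

```text
[0.6018 0.0098 0.1923] cl 22.5 w 0.0599 tilt [0.0021 0.0027] yaw -7.4 q6 0.03
1
[0.3, 0.2, 4.2, 0.1, -0.2, 0.1]
```

>>> {"api": "servo_tool", "payload": {
  "deltas": [0.3, 0.2, 2.5, 0.1, -0.2, 0, 0, 0, 2, 0, 0, 0, 0, 0, 1.5, 0, 0, 0, 0, 0, 0.8, 0, 0, 0, 0, 0, 0, 0, 0, 0, 0, 0, 0, 0, 0, 0]
}}

```text
clock: 23.1
position: [0.6046, 0.0089, 0.129]
ee_rot: [0.004, 0.752, 0.66, 0.002]
contact_force: [0.3, -0.5, -0.7]
width: 0.0604
```

```bash
python3 - <<'E'
from st import *
report()
plan([(.604,.0125,.103,-7.5)],nd=1)
E
```

```text
[0.6046 0.0089 0.129 ] cl 23.1 w 0.0604 tilt [ 0.008  -0.0036] yaw -7.4 q6 0.03
1
[0.4, -0.1, 2.6, 0.5, 0.1, 0.1]
```

>>> {"api": "servo_tool", "payload": {
  "deltas": [0.4, -0.1, 1, 0.5, 0.1, 0, 0, 0, 1, 0, 0, 0, 0, 0, 0.4, 0, 0, 0, 0, 0, 0, 0, 0, 0, 0, 0, 0, 0, 0, 0]
}}

```text
clock: 23.6
position: [0.6055, 0.013, 0.1053]
ee_rot: [0.001, 0.752, 0.66, 0.001]
contact_force: [0.3, -0.1, -0.1]
width: 0.0599
```

```bash
python3 - <<'E'
from st import *
report()
plan([(.604,.0125,.103,-7.5)],nd=1)
E
```

```text
[0.6055 0.013  0.1053] cl 23.6 w 0.0599 tilt [ 0.003  -0.0009] yaw -7.5 q6 0.04
1
[-0.1, -0.1, 0.2, 0.2, 0.0, 0.0]
```

>>> {"api": "servo_tool", "payload": {
  "deltas": [-0.1, -0.1, 0.2, 0.1, 0, 0, 0, 0, 0, 0, 0, 0, 0, 0, 0, 0, 0, 0, 0, 0, 0, 0, 0, 0, 0, 0, 0, 0, 0, 0, 0, 0, 0, 0, 0, 0, 0, 0, 0, 0, 0, 0, 0, 0, 0, 0, 0, 0, 0, 0, 0, 0, 0, 0],
  "jaw": 1.4
}}

```text
clock: 24.5
position: [0.605, 0.012, 0.1037]
ee_rot: [0.001, 0.752, 0.66, 0.001]
contact_force: [1.3, 0.0, -0.3]
width: 0.0194
```

>>> {"api": "servo_tool", "payload": {
  "deltas": [0, 0, 0, 0, 0, -2, 0, 0, 0, 0, 0, -3, 0, 0, 0, 0, 0, -4, 0, 0, 0, 0, 0, -5, 0, 0, 0, 0, 0, -5, 0, 0, 0, 0, 0, -5, 0, 0, 0, 0, 0, -5, 0, 0, 0, 0, 0, -5, 0, 0, 0, 0, 0, -5, 0, 0, 0, 0, 0, -4, 0, 0, 0, 0, 0, -2, 0, 0, 0, 0, 0, -1]
}}

```text
clock: 25.7
position: [0.6055, 0.0122, 0.1037]
ee_rot: [0.002, 0.421, 0.907, 0.001]
contact_force: [0.2, -0.2, -0.3]
width: 0.0191
```

```bash
python3 - <<'E'
from st import *
report('scene');p,R,s=tool();print(s['contact_force'],s['moment'])
table()
plan([(.605,.012,.1037,None)],nd=1)
E
```

```text
[0.6055 0.0122 0.1037] cl 25.7 w 0.0191 tilt [0.0037 0.0005] yaw 40.1 q6 -0.8
scene [240. 153.] 233 z0.0734 mean [ 0.4714 -0.4053] circ [ 0.4721 -0.4074] r0.0306
scene [308. 201.] 93 z0.0870 mean [ 0.5097 -0.0472] circ [ 0.5102 -0.0518] r0.0218
scene [269. 208.] 352 z0.0872 mean [ 0.6133 -0.1047] circ [ 0.6126 -0.1053] r0.0298
scene [333. 210.] 359 z0.0868 mean [0.4923 0.0348] circ [0.4901 0.0343] r0.0308
scene [335. 239.] 654 z0.1206 mean [0.5947 0.1263] circ [0.5935 0.1248] r0.0302
scene [266. 244.] 432 z0.0873 mean [ 0.717  -0.0065] circ [ 0.7161 -0.0072] r0.0296
[1.16634436 0.56932482 0.18894584] [-0.06085551  0.06533465  0.23809136]
handle 91 ((625.3960571289062, 4.788595199584961), (19.986743927001953, 53.57172393798828), 17.829328536987305) 0.12630650053097392
1
[0.0, -0.1, 0.0, 0.2, 0.1, 0.0]
```

>>> {"api": "servo_tool", "payload": {
  "deltas": [0, 0, 0, 0.2, 0.1, -2, 0, 0, 0, 0, 0, -3, 0, 0, 0, 0, 0, -4, 0, 0, 0, 0, 0, -5, 0, 0, 0, 0, 0, -5, 0, 0, 0, 0, 0, -5, 0, 0, 0, 0, 0, -5, 0, 0, 0, 0, 0, -5, 0, 0, 0, 0, 0, -4, 0, 0, 0, 0, 0, -3, 0, 0, 0, 0, 0, -1, 0, 0, 0, 0, 0, 0]
}}

```text
clock: 27.0
position: [0.6057, 0.0126, 0.1037]
ee_rot: [0.001, 0.061, 0.998, 0.001]
contact_force: [-0.5, -0.3, -0.8]
width: 0.0193
```

```bash
python3 - <<'E'
from st import *
report()
E
```

```text
[0.6057 0.0126 0.1037] cl 27.0 w 0.0193 tilt [0.0012 0.0017] yaw 83.0 q6 -1.54
```

Quarter turn reached (yaw 83°). I'll release, back the wrist off 180° above the handle and regrip.

>>> {"api": "servo_tool", "payload": {
  "deltas": [0, 0, 0, 0, 0, 0, 0, 0, 0, 0, 0, 0, 0, 0, 0, 0, 0, 0, 0, 0, 0, 0, 0, 0, 0, 0, 0, 0, 0, 0],
  "jaw": 6.0
}}

```text
clock: 27.5
position: [0.6056, 0.0126, 0.104]
ee_rot: [0.001, 0.062, 0.998, 0.001]
contact_force: [0.0, -0.1, 0.7]
width: 0.0603
```

>>> {"api": "servo_tool", "payload": {
  "deltas": [0, 0, -2.5, 0, 0, 0, 0, 0, -2.5, 0, 0, 0, 0, 0, -1.5, 0, 0, 0, 0, 0, 0, 0, 0, 0, 0, 0, 0, 0, 0, 8, 0, 0, 0, 0, 0, 8, 0, 0, 0, 0, 0, 8, 0, 0, 0, 0, 0, 8, 0, 0, 0, 0, 0, 8, 0, 0, 0, 0, 0, 8, 0, 0, 0, 0, 0, 8, 0, 0, 0, 0, 0, 8, 0, 0, 0, 0, 0, 8, 0, 0, 0, 0, 0, 8, 0, 0, 0, 0, 0, 8, 0, 0, 0, 0, 0, 8, 0, 0, 0, 0, 0, 8, 0, 0, 0, 0, 0, 8, 0, 0, 0, 0, 0, 8]
}}

```text
clock: 29.4
position: [0.597, 0.0131, 0.1546]
ee_rot: [-0.006, 0.914, 0.404, -0.01]
contact_force: [0.1, 0.2, -0.2]
width: 0.0599
```

```bash
python3 - <<'E'
from st import *
report()
E
```

```text
[0.597  0.0131 0.1546] cl 29.4 w 0.0599 tilt [-0.0226  0.0041] yaw -42.3 q6 0.64
```

>>> {"api": "servo_tool", "payload": {
  "deltas": [0, 0, 0, -0.3, -1, 8, 0, 0, 0, 0, 0, 8, 0, 0, 0, 0, 0, 8, 0, 0, 0, 0, 0, 8, 0, 0, 0, 0, 0, 8, 0, 0, 0, 0, 0, 7, 0, 0, 0, 0, 0, 3, 0, 0, 0, 0, 0, 0, 0, 0, 0, 0, 0, 0]
}}

```text
clock: 30.3
position: [0.5918, 0.0135, 0.1445]
ee_rot: [0.006, 0.999, -0.039, -0.023]
contact_force: [0.3, -0.5, -0.4]
width: 0.0603
```

```bash
python3 - <<'E'
from st import *
report('scene','top')
im=table(); cv2.imwrite('pics/s4.png',im[:,:,::-1]); snap('top','t4')
plan([(.6045,.0125,.14,-97.2)],nd=1)
E
```

```text
[0.5918 0.0135 0.1445] cl 30.3 w 0.0603 tilt [-0.0468 -0.011 ] yaw -94.5 q6 1.57
scene [240. 153.] 232 z0.0738 mean [ 0.4713 -0.4051] circ [ 0.4684 -0.4048] r0.0312
scene [302. 199.] 143 z0.0879 mean [ 0.522  -0.0589] circ [ 0.5178 -0.0568] r0.0265
scene [274. 207.] 354 z0.0870 mean [ 0.5984 -0.1005] circ [ 0.5968 -0.1029] r0.0310
scene [340. 219.] 592 z0.1202 mean [0.5239 0.086 ] circ [0.5231 0.0862] r0.0308
scene [256. 228.] 401 z0.0871 mean [ 0.6944 -0.0701] circ [ 0.6928 -0.0719] r0.0303
scene [291. 256.] 457 z0.0872 mean [0.7045 0.0715] circ [0.704  0.0712] r0.0296
top [334. 136.] 205 z0.0889 mean [ 0.6849 -0.0785] circ [ 0.6859 -0.0744] r0.0280
top [342. 165.] 246 z0.0878 mean [ 0.5909 -0.1031] circ [ 0.5902 -0.1028] r0.0287
top [327. 192.] 189 z0.0886 mean [ 0.5025 -0.0576] circ [ 0.5039 -0.0543] r0.0276
top [435. 207.] 258 z0.0737 mean [ 0.4637 -0.4059] circ [ 0.4625 -0.4061] r0.0289
handle 168 ((614.3814086914062, 13.48640251159668), (20.630563735961914, 77.80157470703125), 83.5827865600586) 0.1264206882051438
1
[1.3, 0.0, 0.5, 0.9, 2.5, 2.7]h.py:35: RuntimeWarning: Mean of empty slice.
  out.append((ce[i],st[i,4],zt,T[:,:2].mean(0),np.array([x,y])/1000,r/1000))
  ret = um.true_divide(
```

View pics/s4.png

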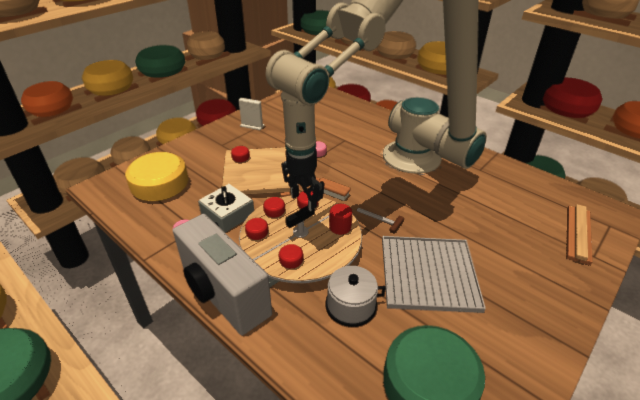

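>>> {"api": "servo_tool", "payload": {
  "deltas": [1.3, 0, 0, 0.9, 2.5, 2.3, 0, 0, 0, 0, 0, 0, 0, 0, 0, 0, 0, 0]
}}

```text
clock: 30.8
position: [0.6052, 0.0126, 0.1446]
ee_rot: [-0.0, 0.998, -0.059, -0.0]
contact_force: [-0.2, 0.2, 0.4]
width: 0.0598
```

```bash
python3 - <<'E'
from st import *
report()
plan([(.6045,.0125,.1037,-96.6)],nd=1)
E
```

```text
[0.6052 0.0126 0.1446] cl 30.8 w 0.0598 tilt [-0.0004  0.0005] yaw -96.8 q6 1.59
1
[-0.1, 0.0, 4.1, 0.0, 0.0, -0.2]
```

>>> {"api": "servo_tool", "payload": {
  "deltas": [0, 0, 1.6, 0, 0, 0, 0, 0, 1.2, 0, 0, 0, 0, 0, 0.7, 0, 0, 0, 0, 0, 0.3, 0, 0, 0, 0, 0, 0, 0, 0, 0, 0, 0, 0, 0, 0, 0]
}}

```text
clock: 31.4
position: [0.605, 0.0128, 0.1056]
ee_rot: [0.0, 0.998, -0.058, -0.001]
contact_force: [-0.3, -0.2, -0.1]
width: 0.0602
```

```bash
python3 - <<'E'
from st import *
report()
plan([(.6045,.0125,.1037,-96.6)],nd=1)
E
```

```text
[0.605  0.0128 0.1056] cl 31.4 w 0.0602 tilt [-0.0017  0.    ] yaw -96.6 q6 1.59
1
[0.0, 0.0, 0.2, 0.0, 0.1, 0.0]
```

>>> {"api": "servo_tool", "payload": {
  "deltas": [0, 0, 0.2, 0, 0, 0, 0, 0, 0, 0, 0, 0, 0, 0, 0, 0, 0, 0, 0, 0, 0, 0, 0, 0, 0, 0, 0, 0, 0, 0, 0, 0, 0, 0, 0, 0, 0, 0, 0, 0, 0, 0, 0, 0, 0, 0, 0, 0, 0, 0, 0, 0, 0, 0],
  "jaw": 1.4
}}

```text
clock: 32.3
position: [0.6057, 0.0126, 0.1046]
ee_rot: [0.0, 0.998, -0.058, 0.0]
contact_force: [0.7, -1.1, -1.4]
width: 0.0192
```

>>> {"api": "servo_tool", "payload": {
  "deltas": [0, 0, 0, 0, 0, -2, 0, 0, 0, 0, 0, -3, 0, 0, 0, 0, 0, -4, 0, 0, 0, 0, 0, -5, 0, 0, 0, 0, 0, -5, 0, 0, 0, 0, 0, -5, 0, 0, 0, 0, 0, -5, 0, 0, 0, 0, 0, -5, 0, 0, 0, 0, 0, -5, 0, 0, 0, 0, 0, -5, 0, 0, 0, 0, 0, -5, 0, 0, 0, 0, 0, -4, 0, 0, 0, 0, 0, -3, 0, 0, 0, 0, 0, -2, 0, 0, 0, 0, 0, 0]
}}

```text
clock: 33.8
position: [0.6055, 0.0131, 0.1046]
ee_rot: [-0.0, 0.893, 0.45, 0.0]
contact_force: [0.5, 0.2, -0.0]
width: 0.0193
```

```bash
python3 - <<'E'
from st import *
report(); p,R,s=tool(); print(s['moment'])
plan([(.605,.0125,.1037,-7.0)],nd=1)
E
```

```text
[0.6055 0.0131 0.1046] cl 33.8 w 0.0193 tilt [0.0002 0.0011] yaw -36.5 q6 0.54
[-0.07432839 -0.07162687 -0.24511543]
4
[0.0, 0.0, 0.0, 0.0, 0.0, -7.4, 0.0, 0.0, 0.0, 0.0, 0.0, -7.4, 0.0, 0.0, 0.0, 0.0, 0.0, -7.4, 0.0, 0.0, 0.0, 0.0, 0.0, -7.4]
```

>>> {"api": "servo_tool", "payload": {
  "deltas": [0, 0, 0, 0, 0, -2, 0, 0, 0, 0, 0, -3, 0, 0, 0, 0, 0, -5, 0, 0, 0, 0, 0, -5, 0, 0, 0, 0, 0, -5, 0, 0, 0, 0, 0, -4, 0, 0, 0, 0, 0, -3, 0, 0, 0, 0, 0, -1.5, 0, 0, 0, 0, 0, 0, 0, 0, 0, 0, 0, 0]
}}

```text
clock: 34.8
position: [0.6051, 0.0133, 0.1046]
ee_rot: [-0.001, 0.752, 0.659, 0.001]
contact_force: [0.2, -0.1, -1.7]
width: 0.0191
```

```bash
python3 - <<'E'
from st import *
report(); p,R,s=tool(); print(s['moment'])
E
```

```text
[0.6051 0.0133 0.1046] cl 34.8 w 0.0191 tilt [-0.0002  0.0019] yaw -7.6 q6 0.04
[-0.03437939 -0.00225697  0.13432489]
```

>>> {"api": "servo_tool", "payload": {
  "deltas": [0, 0, 0, 0, 0, 0, 0, 0, 0, 0, 0, 0, 0, 0, 0, 0, 0, 0, 0, 0, 0, 0, 0, 0, 0, 0, 0, 0, 0, 0],
  "jaw": 6.0
}}

```text
clock: 35.3
position: [0.6055, 0.0133, 0.1051]
ee_rot: [-0.001, 0.753, 0.658, 0.001]
contact_force: [0.2, -0.3, -0.1]
width: 0.06
```

```bash
python3 - <<'E'
from st import *
report()
plan([(.605,.0125,.20,-7.5),(.56,.2,.24,-7.5)],nd=1)
E
```

```text
[0.6055 0.0133 0.1051] cl 35.3 w 0.06 tilt [0.0007 0.0022] yaw -7.7 q6 0.04
8
[0.0, 0.0, -3.2, 0.0, 0.0, -0.1, 0.0, 0.0, -3.2, 0.0, 0.0, -0.1, 0.0, 0.0, -3.2, 0.0, 0.0, -0.1, 3.6, -1.4, -0.8, 0.0, 0.0, 0.0, 3.6, -1.4, -0.8, 0.0, 0.0, 0.0, 3.6, -1.4, -0.8, 0.0, 0.0, 0.0, 3.6, -1.4, -0.8, 0.0, 0.0, 0.0, 3.6, -1.4, -0.8, 0.0, 0.0, 0.0]
```

>>> {"api": "servo_tool", "payload": {
  "deltas": [0.0, 0.0, -3.2, 0.0, 0.0, -0.1, 0.0, 0.0, -3.2, 0.0, 0.0, -0.1, 0.0, 0.0, -3.2, 0.0, 0.0, -0.1, 3.6, -1.4, -0.8, 0.0, 0.0, 0.0, 3.6, -1.4, -0.8, 0.0, 0.0, 0.0, 3.6, -1.4, -0.8, 0.0, 0.0, 0.0, 3.6, -1.4, -0.8, 0.0, 0.0, 0.0, 3.6, -1.4, -0.8, 0.0, 0.0, 0.0, 0, 0, 0, 0, 0, 0, 0, 0, 0, 0, 0, 0]
}}

```text
clock: 36.3
position: [0.559, 0.2064, 0.2473]
ee_rot: [-0.001, 0.753, 0.658, 0.002]
contact_force: [0.0, 0.0, -0.3]
width: 0.0599
```

```bash
python3 - <<'E' 2>/dev/null
from st import *
report('scene','top')
im=table(); cv2.imwrite('pics/s5.png',im[:,:,::-1]); snap('top','t5')
E
```

```text
[0.559  0.2064 0.2473] cl 36.3 w 0.0599 tilt [0.0024 0.0043] yaw -7.7 q6 0.37
scene [240. 153.] 233 z0.0735 mean [ 0.4712 -0.4056] circ [ 0.4704 -0.4077] r0.0303
scene [296. 195.] 435 z0.1209 mean [ 0.5394 -0.0688] circ [ 0.5534 -0.057 ] r0.0508
scene [256. 215.] 379 z0.0872 mean [ 0.659  -0.1124] circ [ 0.6593 -0.1139] r0.0312
scene [339. 233.] 404 z0.0871 mean [0.5561 0.1105] circ [0.5536 0.1092] r0.0302
scene [266. 248.] 445 z0.0874 mean [0.7271 0.0041] circ [0.7262 0.0028] r0.0298
scene [300. 260.] 476 z0.0872 mean [0.6974 0.0995] circ [0.6977 0.0989] r0.0311
top [310. 126.] 240 z0.0879 mean [0.7181 0.0011] circ [7.175e-01 5.000e-04] r0.0287
top [281. 134.] 244 z0.0874 mean [0.6886 0.0958] circ [0.6875 0.0964] r0.0288
top [345. 147.] 249 z0.0872 mean [ 0.6505 -0.1144] circ [ 0.6507 -0.1141] r0.0294
top [276. 177.] 240 z0.0876 mean [0.5474 0.1072] circ [0.5471 0.1068] r0.0279
top [332. 182.] 270 z0.1213 mean [ 0.5309 -0.0715] circ [ 0.5312 -0.0722] r0.0281
top [435. 207.] 258 z0.0740 mean [ 0.4641 -0.4056] circ [ 0.4634 -0.4056] r0.0284
handle 204 ((608.2310791015625, 12.779579162597656), (92.30181884765625, 21.456968307495117), 82.28160858154297) 0.12648902306043852
```

View pics/s5.png

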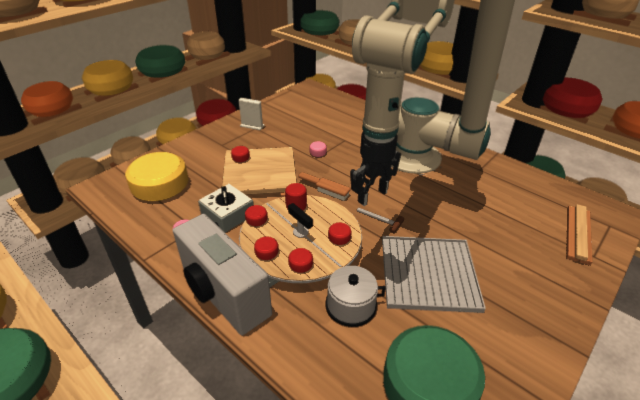

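View pics/t5.png

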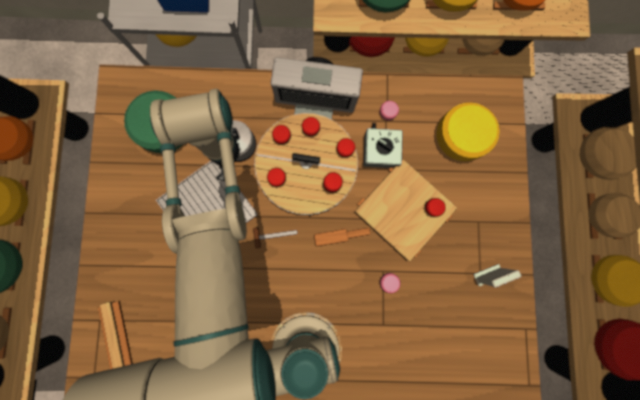

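The table is at half a turn and all five wheels are standing. The batch is now at the rear: (310,126), (281,134) and (345,147) in the top view. The dried low wheel is at (276,177), at (.547,.107), and the dried tall one at (332,182), at (.531,-.072). Picking the low one first.

```bash
python3 - <<'E'
from st import *
plan([(.548,.107,.17,-7.7)],nd=1)
E
```

```text
3
[-3.3, 0.1, 2.5, 0.0, -0.1, 0.0, -3.3, 0.1, 2.6, 0.0, -0.1, 0.0, -3.3, 0.1, 2.6, 0.0, -0.1, 0.0]
```

>>> {"api": "servo_tool", "payload": {
  "deltas": [-3.3, 0.1, 2.5, 0.2, -0.1, 0.0, -3.3, 0.1, 2.6, 0.0, -0.1, 0.0, -2.5, 0.1, 2, 0.0, -0.1, 0.0, -0.8, 0, 0.5, 0, 0, 0, 0, 0, 0, 0, 0, 0, 0, 0, 0, 0, 0, 0],
  "jaw": 8.5
}}

```text
clock: 37.1
position: [0.551, 0.0995, 0.1684]
ee_rot: [-0.0, 0.756, 0.654, 0.0]
contact_force: [0.1, 0.8, 0.4]
width: 0.0851
```

```bash
python3 - <<'E'
from st import *
report('wrist')
plan([(.548,.107,.1,-7.7)],nd=1)
E
```

```text
[0.551  0.0995 0.1684] cl 37.1 w 0.0851 tilt [-0.0002  0.0012] yaw -8.3 q6 0.2
wrist [505. 176.] 5145 z0.0868 mean [0.6901 0.0989] circ [0.6919 0.097 ] r0.0306
wrist [308. 187.] 4787 z0.0868 mean [0.5497 0.1115] circ [0.5508 0.1083] r0.0301
wrist [534. 281.] 4024 z0.0867 mean [0.7196 0.0046] circ [0.7218 0.0013] r0.0309
wrist [481. 393.] 126 z0.0868 mean [ 0.6785 -0.1085] circ [ 0.6809 -0.1091] r0.0095
2
[0.3, -0.2, 3.4, 0.0, 0.0, -0.3, 0.3, -0.2, 3.4, 0.0, 0.0, -0.3]
```

>>> {"api": "servo_tool", "payload": {
  "deltas": [0.8, -0.2, 2.5, 0, 0, -0.5, 0, 0, 2.5, 0, 0, 0, 0, 0, 2.0, 0, 0, 0, 0, 0, 1.2, 0, 0, 0, 0, 0, 0.5, 0, 0, 0, 0, 0, 0, 0, 0, 0, 0, 0, 0, 0, 0, 0]
}}

```text
clock: 37.85
position: [0.5592, 0.1151, 0.0871]
ee_rot: [0.004, 0.751, 0.66, 0.009]
contact_force: [0.4, 1.4, 0.0]
width: 0.0847
```

```bash
python3 - <<'E'
from st import *
report()
plan([(.5485,.1075,.0585,-7.7)],nd=1)
E
```

```text
[0.5592 0.1151 0.0871] cl 37.85 w 0.0847 tilt [0.0194 0.0051] yaw -7.4 q6 0.21
1
[-0.9, -1.0, 2.8, 1.1, -0.4, 0.3]
```

>>> {"api": "servo_tool", "payload": {
  "deltas": [-0.9, -1, 0, 1.1, -0.4, 0.3, 0, 0, 0, 0, 0, 0, 0, 0, 1.2, 0, 0, 0, 0, 0, 0.8, 0, 0, 0, 0, 0, 0.4, 0, 0, 0, 0, 0, 0, 0, 0, 0]
}}

```text
clock: 38.45
position: [0.5485, 0.1065, 0.0632]
ee_rot: [0.0, 0.753, 0.658, 0.001]
contact_force: [-0.6, 0.1, 0.1]
width: 0.0852
```

```bash
python3 - <<'E'
from st import *
report()
plan([(.5485,.1075,.0585,-7.7)],nd=1)
E
```

```text
[0.5485 0.1065 0.0632] cl 38.45 w 0.0852 tilt [0.0022 0.0006] yaw -7.8 q6 0.2
1
[0.1, 0.0, 0.5, 0.1, -0.1, -0.1]
```

>>> {"api": "servo_tool", "payload": {
  "deltas": [0.1, 0, 0.4, 0.1, 0, 0, 0, 0, 0, 0, 0, 0]
}}

```text
clock: 38.65
position: [0.5486, 0.1076, 0.0585]
ee_rot: [-0.0, 0.753, 0.658, 0.0]
contact_force: [0.5, -0.8, -1.2]
width: 0.0853
```

>>> {"api": "servo_tool", "payload": {
  "deltas": [0, 0, 0, 0, 0, 0, 0, 0, 0, 0, 0, 0, 0, 0, 0, 0, 0, 0, 0, 0, 0, 0, 0, 0, 0, 0, 0, 0, 0, 0, 0, 0, 0, 0, 0, 0],
  "jaw": 5.6
}}

```text
clock: 39.25
position: [0.5489, 0.1078, 0.0589]
ee_rot: [-0.0, 0.753, 0.658, 0.0]
contact_force: [-0.6, 0.4, -1.0]
width: 0.0629
```

```bash
python3 - <<'E'
from st import *
report()
plan([(.5485,.1075,.1,-7.7),(.5,.05,.19,-7.7),(.45,-.2,.19,-7.7),(.45,-.236,.17,-7.7,2)],nd=1)
E
```

```text
[0.5489 0.1078 0.0589] cl 39.25 w 0.0629 tilt [0.0003 0.0009] yaw -7.8 q6 0.2
13
[0.0, 0.0, -4.1, 0.0, -0.1, -0.1, -2.1, -1.3, -3.0, 0.0, 0.0, 0.0, -2.1, -1.3, -3.0, 0.0, 0.0, 0.0, -2.1, -1.3, -3.0, 0.0, 0.0, 0.0, -4.2, -0.3, 0.0, 0.0, 0.0, 0.0, -4.2, -0.3, 0.0, 0.0, 0.0, 0.0, -4.2, -0.3, 0.0, 0.0, 0.0, 0.0, -4.2, -0.3, 0.0, 0.0, 0.0, 0.0, -4.2, -0.3, 0.0, 0.0, 0.0, 0.0, -4.2, -0.3, 0.0, 0.0, 0.0, 0.0, -1.2, 0.2, 0.7, 0.0, 0.0, 0.0, -1.2, 0.2, 0.7, 0.0, 0.0, 0.0, -1.2, 0.2, 0.7, 0.0, 0.0, 0.0]
```

>>> {"api": "servo_tool", "payload": {
  "deltas": [0.0, 0.0, -4.1, 0.0, 0, 0, -2.1, -1.3, -3.0, 0.0, 0.0, 0.0, -2.1, -1.3, -3.0, 0.0, 0.0, 0.0, -2.1, -1.3, -3.0, 0.0, 0.0, 0.0, -4.2, -0.3, 0.0, 0.0, 0.0, 0.0, -4.2, -0.3, 0.0, 0.0, 0.0, 0.0, -4.2, -0.3, 0.0, 0.0, 0.0, 0.0, -4.2, -0.3, 0.0, 0.0, 0.0, 0.0, -4.2, -0.3, 0.0, 0.0, 0.0, 0.0, -4.2, -0.3, 0.0, 0.0, 0.0, 0.0, -1.8, 0.2, 0.7, 0.0, 0.0, 0.0, -0.8, 0.2, 0.7, 0.0, 0.0, 0.0, 0, 0, 0, 0, 0, 0, 0, 0, 0, 0, 0, 0]
}}

```text
clock: 40.65
position: [0.4475, -0.2343, 0.1806]
ee_rot: [0.002, 0.752, 0.659, 0.001]
contact_force: [0.2, -0.4, -0.9]
width: 0.0629
```

```bash
python3 - <<'E'
from st import *
report()
plan([(.45,-.236,.1,-7.7)],nd=1)
E
```

```text
[ 0.4475 -0.2343  0.1806] cl 40.65 w 0.0629 tilt [ 0.0035 -0.0015] yaw -7.6 q6 -0.49
2
[-0.1, 0.1, 4.0, 0.1, 0.0, 0.1, -0.1, 0.1, 4.0, 0.1, 0.0, 0.1]
```

>>> {"api": "servo_tool", "payload": {
  "deltas": [-0.2, 0.2, 3.5, 0.1, 0, 0, 0, 0, 3.2, 0, 0, 0, 0, 0, 2.4, 0, 0, 0, 0, 0, 1.5, 0, 0, 0, 0, 0, 0.6, 0, 0, 0, 0, 0, 0, 0, 0, 0, 0, 0, 0, 0, 0, 0]
}}

```text
clock: 41.35
position: [0.454, -0.2287, 0.0684]
ee_rot: [0.003, 0.749, 0.663, 0.002]
contact_force: [0.1, -0.1, -1.3]
width: 0.0628
```

```bash
python3 - <<'E'
from st import *
report()
plan([(.45,-.236,.046,-7.7)],nd=1)
E
```

```text
[ 0.454  -0.2287  0.0684] cl 41.35 w 0.0628 tilt [ 0.0074 -0.0013] yaw -6.9 q6 -0.49
1
[-0.8, -0.3, 2.2, 0.4, 0.0, 0.8]
```

>>> {"api": "servo_tool", "payload": {
  "deltas": [-0.7, -0.3, 0.8, 0.4, 0, 0.7, 0, 0, 0.9, 0, 0, 0, 0, 0, 0.3, 0, 0, 0, 0, 0, 0, 0, 0, 0, 0, 0, 0, 0, 0, 0]
}}

```text
clock: 41.85
position: [0.4517, -0.2369, 0.0492]
ee_rot: [0.003, 0.753, 0.658, 0.0]
contact_force: [-0.1, -0.2, -1.8]
width: 0.0629
```

```bash
python3 - <<'E'
from st import *
report()
plan([(.45,-.236,.0455,-7.7)],nd=1)
E
```

```text
[ 0.4517 -0.2369  0.0492] cl 41.85 w 0.0629 tilt [ 0.0044 -0.0036] yaw -7.7 q6 -0.48
1
[0.1, -0.2, 0.4, 0.3, 0.2, 0.0]
```

>>> {"api": "servo_tool", "payload": {
  "deltas": [0, -0.1, 0.3, 0.3, 0.2, 0, 0, 0, 0, 0, 0, 0]
}}

```text
clock: 42.05
position: [0.4507, -0.237, 0.0462]
ee_rot: [-0.0, 0.753, 0.658, 0.0]
contact_force: [-0.1, 0.5, -1.8]
width: 0.0627
```

>>> {"api": "servo_tool", "payload": {
  "deltas": [0, 0, 0, 0, 0, 0, 0, 0, 0, 0, 0, 0, 0, 0, 0, 0, 0, 0, 0, 0, 0, 0, 0, 0],
  "jaw": 7.8
}}

```text
clock: 42.45
position: [0.4515, -0.2375, 0.047]
ee_rot: [0.001, 0.753, 0.658, 0.0]
contact_force: [-0.1, -0.5, 0.6]
width: 0.0784
```

```bash
python3 - <<'E'
from st import *
report()
plan([(.45,-.236,.13,-7.7),(.5,-.13,.19,-7.7),(.531,-.072,.19,-7.7,2)],nd=1)
E
```

```text
[ 0.4515 -0.2375  0.047 ] cl 42.45 w 0.0784 tilt [ 0.0014 -0.0004] yaw -7.7 q6 -0.49
9
[0.1, -0.1, -4.2, 0.0, 0.0, 0.0, 0.1, -0.1, -4.2, 0.0, 0.0, 0.0, 3.7, 1.2, -2.0, 0.0, 0.0, 0.0, 3.7, 1.2, -2.0, 0.0, 0.0, 0.0, 3.7, 1.2, -2.0, 0.0, 0.0, 0.0, 1.5, 0.6, 0.0, 0.0, 0.0, 0.0, 1.5, 0.6, 0.0, 0.0, 0.0, 0.0, 1.5, 0.6, 0.0, 0.0, 0.0, 0.0, 1.5, 0.6, 0.0, 0.0, 0.0, 0.0]
```

>>> {"api": "servo_tool", "payload": {
  "deltas": [0, 0, -4.2, 0.0, 0.0, 0.0, 0.1, -0.1, -4.2, 0.0, 0.0, 0.0, 3.7, 1.2, -2.2, 0.0, 0.0, 0.0, 3.7, 1.2, -2.0, 0.0, 0.0, 0.0, 3.7, 1.2, -2.0, 0.0, 0.0, 0.0, 2.5, 1, 0.0, 0.0, 0.0, 0.0, 1.5, 0.6, 0.0, 0.0, 0.0, 0.0, 0.8, 0.3, 0.0, 0.0, 0.0, 0.0, 0, 0, 0, 0, 0, 0, 0, 0, 0, 0, 0, 0],
  "jaw": 8.5
}}

```text
clock: 43.45
position: [0.5297, -0.0818, 0.2006]
ee_rot: [0.002, 0.754, 0.657, 0.002]
contact_force: [-0.9, -1.0, -0.5]
width: 0.0849
```

```bash
python3 - <<'E' 2>/dev/null
from st import *
report('wrist','top','scene')
plan([(.531,-.072,.16,-7.7)],nd=1)
E
```

```text
[ 0.5297 -0.0818  0.2006] cl 43.45 w 0.0849 tilt [ 0.0055 -0.0003] yaw -7.9 q6 -0.15
wrist [547.  52.] 4938 z0.0865 mean [7.189e-01 6.000e-04] circ [0.7217 0.    ] r0.0306
wrist [316. 188.] 5358 z0.1204 mean [ 0.534  -0.0715] circ [ 0.5345 -0.073 ] r0.0302
wrist [463. 205.] 3732 z0.0863 mean [ 0.6519 -0.113 ] circ [ 0.6537 -0.1156] r0.0307
wrist [258. 336.] 2350 z0.0723 mean [ 0.4527 -0.2321] circ [ 0.4516 -0.2355] r0.0303
top [310. 126.] 241 z0.0878 mean [0.7184 0.0018] circ [0.7173 0.0025] r0.0290
top [281. 134.] 245 z0.0876 mean [0.6886 0.0963] circ [0.6872 0.0964] r0.0290
top [328. 183.] 103 z0.1221 mean [ 0.5264 -0.058 ] circ [ 0.5277 -0.0606] r0.0236
top [435. 207.] 257 z0.0738 mean [ 0.4641 -0.4059] circ [ 0.4637 -0.4061] r0.0282
top [382. 210.] 244 z0.0739 mean [ 0.4493 -0.2342] circ [ 0.4487 -0.2341] r0.0278
scene [240. 153.] 234 z0.0733 mean [ 0.4716 -0.4054] circ [ 0.4724 -0.4072] r0.0302
scene [278. 172.] 251 z0.0731 mean [ 0.4604 -0.2308] circ [ 0.4586 -0.2323] r0.0288
scene [296. 195.] 423 z0.1206 mean [ 0.5412 -0.0689] circ [ 0.556  -0.0586] r0.0492
scene [256. 215.] 387 z0.0874 mean [ 0.6588 -0.1117] circ [ 0.6571 -0.112 ] r0.0307
scene [266. 248.] 442 z0.0874 mean [0.7272 0.0043] circ [0.7264 0.0036] r0.0304
scene [300. 260.] 474 z0.0872 mean [0.697  0.0995] circ [0.6962 0.0984] r0.0299
1
[1.0, 0.0, 4.1, 0.3, 0.0, -0.2]
```

>>> {"api": "servo_tool", "payload": {
  "deltas": [1, 0, 2.5, 0.3, 0, 0, 0, 0.2, 2.5, 0, 0, 0, 0, 0, 1.6, 0, 0, 0, 0, 0, 0.7, 0, 0, 0, 0, 0, 0, 0, 0, 0, 0, 0, 0, 0, 0, 0]
}}

```text
clock: 44.2
position: [0.5328, -0.0772, 0.1262]
ee_rot: [0.001, 0.757, 0.654, 0.0]
contact_force: [0.1, -0.3, -0.3]
width: 0.0849
```

```bash
python3 - <<'E' 2>/dev/null
from st import *
report('wrist')
plan([(.5325,-.072,.075,-7.7)],nd=1)
E
```

```text
[ 0.5328 -0.0772  0.1262] cl 44.2 w 0.0849 tilt [ 0.0018 -0.0011] yaw -8.3 q6 -0.13
wrist [607.  49.] 6656 z0.0866 mean [ 7.096e-01 -6.000e-04] circ [ 7.199e-01 -5.000e-04] r0.0304
wrist [314. 233.] 11455 z0.1205 mean [ 0.535  -0.0702] circ [ 0.5346 -0.0734] r0.0306
wrist [507. 249.] 6290 z0.0866 mean [ 0.6514 -0.1117] circ [ 0.6538 -0.1151] r0.0309
wrist [236. 367.] 355 z0.0603 mean [ 0.4505 -0.2063] circ [ 0.4513 -0.2081] r0.0129
2
[0.3, -0.1, 2.6, 0.1, 0.0, -0.3, 0.3, -0.1, 2.6, 0.1, 0.0, -0.3]
```

>>> {"api": "servo_tool", "payload": {
  "deltas": [0.5, 0, 0, 0.1, 0, -0.5, 0, 0, 1.5, 0, 0, 0, 0, 0, 1.5, 0, 0, 0, 0, 0, 1.2, 0, 0, 0, 0, 0, 0.5, 0, 0, 0, 0, 0, 0, 0, 0, 0]
}}

```text
clock: 44.85
position: [0.538, -0.0722, 0.0827]
ee_rot: [0.005, 0.753, 0.658, 0.003]
contact_force: [0.2, 0.6, 1.0]
width: 0.0849
```

```bash
python3 - <<'E' 2>/dev/null
from st import *
report()
plan([(.533,-.0725,.073,-7.7)],nd=1)
E
```

```text
[ 0.538  -0.0722  0.0827] cl 44.85 w 0.0849 tilt [ 0.0109 -0.0032] yaw -7.7 q6 -0.13
1
[-0.1, -0.5, 1.0, 0.6, 0.1, 0.0]
```

>>> {"api": "servo_tool", "payload": {
  "deltas": [-0.1, -0.4, 0.9, 0.6, 0.1, 0, 0, 0, 0, 0, 0, 0]
}}

```text
clock: 45.05
position: [0.5342, -0.0726, 0.0739]
ee_rot: [0.001, 0.753, 0.658, 0.0]
contact_force: [0.0, 0.3, 0.8]
width: 0.0849
```

>>> {"api": "servo_tool", "payload": {
  "deltas": [0, 0, 0, 0, 0, 0, 0, 0, 0, 0, 0, 0, 0, 0, 0, 0, 0, 0, 0, 0, 0, 0, 0, 0, 0, 0, 0, 0, 0, 0, 0, 0, 0, 0, 0, 0],
  "jaw": 5.6
}}

```text
clock: 45.65
position: [0.5344, -0.0729, 0.0743]
ee_rot: [0.001, 0.753, 0.658, 0.001]
contact_force: [-0.5, 0.9, -1.2]
width: 0.0629
```

```bash
python3 - <<'E'
from st import *
report()
plan([(.533,-.0725,.20,-7.7),(.39,-.29,.2,-7.7),(.371,-.325,.18,-7.7,2)],nd=1)
E
```

```text
[ 0.5344 -0.0729  0.0743] cl 45.65 w 0.0629 tilt [ 0.0019 -0.0004] yaw -7.7 q6 -0.13
12
[0.0, 0.0, -4.2, 0.0, 0.0, 0.0, 0.0, 0.0, -4.2, 0.0, 0.0, 0.0, 0.0, 0.0, -4.2, 0.0, 0.0, 0.0, -3.9, -1.9, 0.0, 0.0, 0.0, 0.0, -3.9, -1.9, 0.0, 0.0, 0.0, 0.0, -3.9, -1.9, 0.0, 0.0, 0.0, 0.0, -3.9, -1.9, 0.0, 0.0, 0.0, 0.0, -3.9, -1.9, 0.0, 0.0, 0.0, 0.0, -3.9, -1.9, 0.0, 0.0, 0.0, 0.0, -1.2, -0.5, 0.7, 0.0, 0.0, 0.0, -1.2, -0.5, 0.7, 0.0, 0.0, 0.0, -1.2, -0.5, 0.7, 0.0, 0.0, 0.0]
```

>>> {"api": "servo_tool", "payload": {
  "deltas": [0.0, 0.0, -4.2, 0.0, 0.0, 0.0, 0.0, 0.0, -4.2, 0.0, 0.0, 0.0, 0.0, 0.0, -4.2, 0.0, 0.0, 0.0, -3.9, -1.9, 0.0, 0.0, 0.0, 0.0, -3.9, -1.9, 0.0, 0.0, 0.0, 0.0, -3.9, -1.9, 0.0, 0.0, 0.0, 0.0, -3.9, -1.9, 0.0, 0.0, 0.0, 0.0, -3.9, -1.9, 0.0, 0.0, 0.0, 0.0, -3.9, -1.9, 0.0, 0.0, 0.0, 0.0, -1.8, -0.8, 0.7, 0.0, 0.0, 0.0, -0.8, -0.3, 0.7, 0.0, 0.0, 0.0, 0, 0, 0, 0, 0, 0, 0, 0, 0, 0, 0, 0]
}}

```text
clock: 46.95
position: [0.3709, -0.3204, 0.189]
ee_rot: [0.001, 0.752, 0.659, 0.001]
contact_force: [0.4, 0.9, -2.4]
width: 0.0631
```

```bash
python3 - <<'E' 2>/dev/null
from st import *
report()
plan([(.371,-.325,.15,-7.7)],nd=1)
E
```

```text
[ 0.3709 -0.3204  0.189 ] cl 46.95 w 0.0631 tilt [ 0.0019 -0.0004] yaw -7.5 q6 -0.73
1
[-0.5, 0.1, 3.9, 0.1, 0.0, 0.2]
```

>>> {"api": "servo_tool", "payload": {
  "deltas": [-0.5, 0, 3.5, 0.1, 0, 0, 0, 0, 3, 0, 0, 0, 0, 0, 2.2, 0, 0, 0, 0, 0, 1.5, 0, 0, 0, 0, 0, 0.6, 0, 0, 0, 0, 0, 0, 0, 0, 0, 0, 0, 0, 0, 0, 0]
}}

```text
clock: 47.65
position: [0.3784, -0.3197, 0.0804]
ee_rot: [0.003, 0.748, 0.664, 0.002]
contact_force: [-0.6, 0.9, -2.5]
width: 0.0631
```

```bash
python3 - <<'E' 2>/dev/null
from st import *
report()
plan([(.371,-.325,.0615,-7.7)],nd=1)
E
```

```text
[ 0.3784 -0.3197  0.0804] cl 47.65 w 0.0631 tilt [ 0.0069 -0.0016] yaw -6.8 q6 -0.73
1
[-0.6, -0.7, 1.9, 0.4, 0.0, 0.9]
```

>>> {"api": "servo_tool", "payload": {
  "deltas": [-0.5, -0.6, 0.6, 0.4, 0, 0.8, 0, 0, 0.7, 0, 0, 0, 0, 0, 0.3, 0, 0, 0, 0, 0, 0, 0, 0, 0, 0, 0, 0, 0, 0, 0]
}}

```text
clock: 48.15
position: [0.3729, -0.3258, 0.0657]
ee_rot: [0.003, 0.753, 0.658, -0.0]
contact_force: [0.8, -0.1, -2.1]
width: 0.0633
```

```bash
python3 - <<'E' 2>/dev/null
from st import *
report()
plan([(.371,-.325,.061,-7.7)],nd=1)
E
```

```text
[ 0.3729 -0.3258  0.0657] cl 48.15 w 0.0633 tilt [ 0.0032 -0.005 ] yaw -7.7 q6 -0.72
1
[0.1, -0.2, 0.5, 0.2, 0.3, 0.0]
```

>>> {"api": "servo_tool", "payload": {
  "deltas": [0.1, -0.2, 0.4, 0.2, 0.3, 0, 0, 0, 0, 0, 0, 0]
}}

```text
clock: 48.35
position: [0.371, -0.3246, 0.0616]
ee_rot: [-0.0, 0.753, 0.658, 0.0]
contact_force: [0.5, 0.1, -1.9]
width: 0.0634
```

>>> {"api": "servo_tool", "payload": {
  "deltas": [0, 0, 0, 0, 0, 0, 0, 0, 0, 0, 0, 0, 0, 0, 0, 0, 0, 0, 0, 0, 0, 0, 0, 0],
  "jaw": 7.8
}}

```text
clock: 48.75
position: [0.3718, -0.3256, 0.0626]
ee_rot: [0.001, 0.753, 0.658, 0.0]
contact_force: [0.1, -0.0, -0.3]
width: 0.0776
```

>>> {"api": "servo_tool", "payload": {
  "deltas": [0, 0, -3, 0, 0, 0, 0, 0, -4, 0, 0, 0, 0, 0, -4, 0, 0, 0, 0, 0, -2, 0, 0, 0, 0, 0, 0, 0, 0, 0],
  "jaw": 8.5
}}

```text
clock: 49.25
position: [0.3714, -0.3252, 0.1972]
ee_rot: [0.001, 0.753, 0.658, 0.001]
contact_force: [-0.3, -1.0, -0.6]
width: 0.085
```

```bash
python3 - <<'E' 2>/dev/null
from st import *
report('top','scene')
im,d,c=snap('top','t6')
cr=im[95:200,330:440]; cv2.imwrite('pics/knob6.png',cv2.resize(cr,None,fx=5,fy=5,interpolation=2)[:,:,::-1])
P=cloud(c,d);Z=P[...,2]
m=(abs(P[...,0]-.66)<.05)&(abs(P[...,1]+.244)<.05)&(Z>.085)&(Z<.1)
Q=P[m];print(cv2.minAreaRect((Q[:,:2]*1000).astype(np.float32)),len(Q),np.median(Z[m]))
im,d,c=snap('scene','s6')
P=cloud(c,d);Z=P[...,2]
m=(abs(P[...,0]-.66)<.05)&(abs(P[...,1]+.244)<.05)&(Z>.085)&(Z<.1)
Q=P[m];print(cv2.minAreaRect((Q[:,:2]*1000).astype(np.float32)),len(Q),np.median(Z[m]))
E
```

```text
[ 0.3714 -0.3252  0.1972] cl 49.25 w 0.085 tilt [ 0.0015 -0.0001] yaw -7.7 q6 -0.73
top [310. 126.] 240 z0.0874 mean [0.7177 0.0018] circ [0.7178 0.0025] r0.0285
top [281. 134.] 242 z0.0873 mean [0.6874 0.0965] circ [0.6881 0.0982] r0.0292
top [345. 147.] 248 z0.0879 mean [ 0.6516 -0.1148] circ [ 0.652  -0.1148] r0.0291
top [435. 205.] 171 z0.0742 mean [ 0.473  -0.4067] circ [ 0.4644 -0.4056] r0.0276
top [382. 210.] 243 z0.0735 mean [ 0.4493 -0.2346] circ [ 0.4491 -0.2343] r0.0276
top [412. 236.] 279 z0.1079 mean [ 0.37   -0.3215] circ [ 0.3691 -0.3217] r0.0281
scene [276. 147.] 373 z0.1061 mean [ 0.3787 -0.3207] circ [ 0.376  -0.3215] r0.0309
scene [240. 153.] 234 z0.0733 mean [ 0.4717 -0.4054] circ [ 0.4706 -0.4068] r0.0300
scene [278. 171.] 270 z0.0736 mean [ 0.4559 -0.2329] circ [ 0.4547 -0.2331] r0.0298
scene [255. 215.] 384 z0.0869 mean [ 0.6598 -0.1121] circ [ 0.6603 -0.1113] r0.0309
scene [266. 248.] 444 z0.0874 mean [0.7271 0.0048] circ [0.7275 0.0041] r0.0298
scene [301. 260.] 473 z0.0869 mean [0.6964 0.1002] circ [0.6961 0.0992] r0.0296
((660.7197875976562, -243.1248779296875), (55.95817184448242, 16.66819953918457), 54.243797302246094) 93 0.09236836136950077
((666.0234985351562, -243.57186889648438), (59.781124114990234, 15.613738059997559), 56.05706787109375) 73 0.09318144188221844
```

View pics/knob6.png

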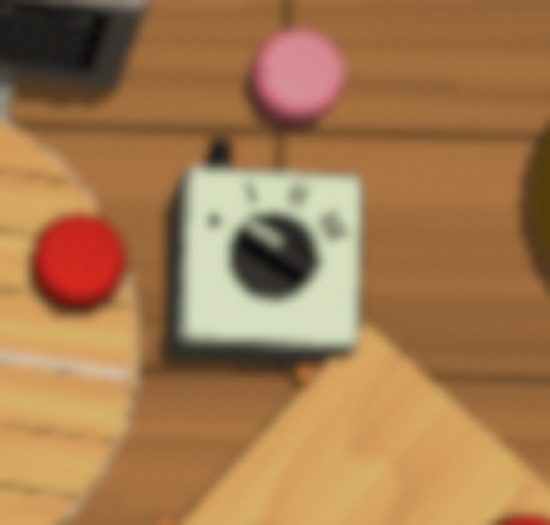

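View pics/t6.png

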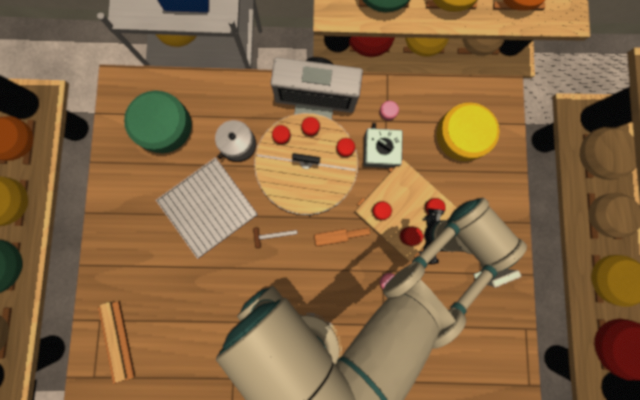

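Both dried wheels stand on the board, at (.450,-.235) and (.371,-.323), well clear of the aged one at (.464,-.406). In the knob crop the pointer is at the white dot (off), with the bar at about 56°. One bar lies 40° clockwise from there. I'll go to the knob with jaw yaw -33°.

```bash
python3 - <<'E' 2>/dev/null
from st import *
plan([(.5,-.29,.22,-20),(.655,-.243,.19,-33.5)],nd=1)
E
```

```text
8
[1.3, 3.1, -0.7, -0.1, -0.1, 3.1, 1.4, 3.1, -0.7, -0.1, -0.1, 3.1, 1.6, 3.0, -0.7, -0.1, -0.1, 3.1, 1.7, 2.9, -0.7, -0.1, -0.1, 3.1, 2.4, 3.2, 0.8, 0.0, 0.0, 3.4, 2.6, 3.1, 0.7, 0.0, 0.0, 3.4, 2.8, 2.9, 0.7, 0.0, 0.0, 3.4, 3.0, 2.8, 0.7, 0.0, 0.0, 3.4]
```

>>> {"api": "servo_tool", "payload": {
  "deltas": [1.3, 3.1, -0.7, -0.1, -0.1, 3.1, 1.4, 3.1, -0.7, -0.1, -0.1, 3.1, 1.6, 3.0, -0.7, -0.1, -0.1, 3.1, 1.7, 2.9, -0.7, -0.1, -0.1, 3.1, 2.4, 3.2, 0.8, 0.0, 0.0, 3.4, 2.6, 3.1, 0.7, 0.0, 0.0, 3.4, 2.6, 2.7, 0.7, 0.0, 0.0, 3.4, 1.8, 1.6, 0.4, 0.0, 0.0, 3.4, 0.6, 0.5, 0, 0, 0, 0, 0, 0, 0, 0, 0, 0, 0, 0, 0, 0, 0, 0],
  "jaw": 5.0
}}

```text
clock: 50.55
position: [0.6446, -0.2412, 0.1679]
ee_rot: [-0.016, 0.886, 0.463, -0.011]
contact_force: [0.6, -0.5, -0.3]
width: 0.0499
```

```bash
python3 - <<'E' 2>/dev/null
from st import *
report()
im,d,c=snap('wrist','w7')
P=cloud(c,d);Z=P[...,2]
m=(abs(P[...,0]-.66)<.05)&(abs(P[...,1]+.244)<.05)&(Z>.085)&(Z<.1)
Q=P[m];print(cv2.minAreaRect((Q[:,:2]*1000).astype(np.float32)),len(Q),np.median(Z[m]))
plan([(.661,-.243,.13,-34)],nd=1)
E
```

```text
[ 0.6446 -0.2412  0.1679] cl 50.55 w 0.0499 tilt [-0.035   0.0185] yaw -34.8 q6 0.15
((663.6865234375, -243.49630737304688), (56.130802154541016, 16.033300399780273), 56.039981842041016) 1839 0.09294790702640321
1
[0.8, 1.6, 3.7, -2.2, 0.3, -0.8]
```

View pics/w7.png

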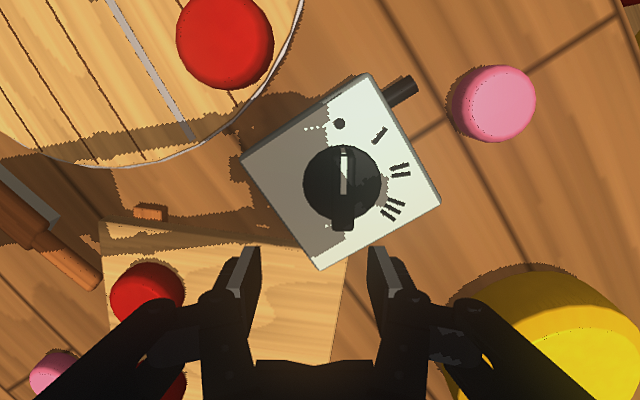

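The wrist view shows the knob bar at (342,185), its white line pointing at the dot (340,123). The bar marks are to its right. The fingers are aligned with it.

>>> {"api": "servo_tool", "payload": {
  "deltas": [0.8, 1.6, 1.5, -2.2, 0.3, -0.8, 0, 0, 1, 0, 0, 0, 0, 0, 0, 0, 0, 0, 0, 0, 0, 0, 0, 0]
}}

```text
clock: 51.0
position: [0.657, -0.2464, 0.1441]
ee_rot: [-0.0, 0.884, 0.468, -0.001]
contact_force: [-0.8, 0.2, 0.7]
width: 0.05
```

```bash
python3 - <<'E' 2>/dev/null
from st import *
report()
plan([(.6625,-.2433,.10,-34)],nd=1)
E
```

```text
[ 0.657  -0.2464  0.1441] cl 51.0 w 0.05 tilt [-0.0012 -0.0004] yaw -34.2 q6 0.14
1
[0.6, 0.3, 4.4, 0.0, 0.1, -0.2]
```

>>> {"api": "servo_tool", "payload": {
  "deltas": [0.5, 0.3, 1.5, 0, 0, -0.2, 0, 0, 1.5, 0, 0, 0, 0, 0, 0.9, 0, 0, 0, 0, 0, 0.4, 0, 0, 0, 0, 0, 0, 0, 0, 0, 0, 0, 0, 0, 0, 0]
}}

```text
clock: 51.6
position: [0.6626, -0.2446, 0.1001]
ee_rot: [0.001, 0.883, 0.469, 0.0]
contact_force: [1.0, -0.5, 0.1]
width: 0.0498
```

```bash
python3 - <<'E' 2>/dev/null
from st import *
report()
plan([(.6625,-.2433,.073,-34)],nd=1)
E
```

```text
[ 0.6626 -0.2446  0.1001] cl 51.6 w 0.0498 tilt [ 0.0007 -0.0011] yaw -34.1 q6 0.14
1
[0.1, -0.1, 2.7, 0.1, 0.0, -0.1]
```

>>> {"api": "servo_tool", "payload": {
  "deltas": [0.1, 0, 1.1, 0, 0, 0, 0, 0, 0.9, 0, 0, 0, 0, 0, 0.4, 0, 0, 0, 0, 0, 0.1, 0, 0, 0, 0, 0, 0, 0, 0, 0, 0, 0, 0, 0, 0, 0]
}}

```text
clock: 52.2
position: [0.6638, -0.2438, 0.0737]
ee_rot: [0.001, 0.883, 0.469, 0.0]
contact_force: [0.5, -1.5, 0.5]
width: 0.0504
```

```bash
python3 - <<'E' 2>/dev/null
from st import *
report()
plan([(.6625,-.2433,.073,-34)],nd=1)
E
```

```text
[ 0.6638 -0.2438  0.0737] cl 52.2 w 0.0504 tilt [ 0.002  -0.0017] yaw -34.1 q6 0.14
1
[0.0, -0.1, 0.1, 0.2, 0.0, -0.1]
```

Close gently, then turn 40° clockwise (+tool z).

>>> {"api": "servo_tool", "payload": {
  "deltas": [0, -0.1, 0, 0, 0, 0, 0, 0, 0, 0, 0, 0, 0, 0, 0, 0, 0, 0, 0, 0, 0, 0, 0, 0, 0, 0, 0, 0, 0, 0, 0, 0, 0, 0, 0, 0, 0, 0, 0, 0, 0, 0],
  "jaw": 1.2,
  "grip_force": 25
}}

```text
clock: 52.9
position: [0.6635, -0.2436, 0.0745]
ee_rot: [0.002, 0.883, 0.469, 0.001]
contact_force: [0.4, -0.4, 0.2]
width: 0.0153
```

>>> {"api": "servo_tool", "payload": {
  "deltas": [0, 0, 0, 0, 0, 3, 0, 0, 0, 0, 0, 5, 0, 0, 0, 0, 0, 5, 0, 0, 0, 0, 0, 5, 0, 0, 0, 0, 0, 5, 0, 0, 0, 0, 0, 5, 0, 0, 0, 0, 0, 4, 0, 0, 0, 0, 0, 2, 0, 0, 0, 0, 0, 0, 0, 0, 0, 0, 0, 0]
}}

```text
clock: 53.9
position: [0.6637, -0.2437, 0.0745]
ee_rot: [0.002, 0.984, 0.179, 0.002]
contact_force: [-0.5, -0.7, -0.6]
width: 0.0154
```

```bash
python3 - <<'E' 2>/dev/null
from st import *
report()
E
```

```text
[ 0.6637 -0.2437  0.0745] cl 53.9 w 0.0154 tilt [ 0.0038 -0.0029] yaw -69.4 q6 0.76
```

>>> {"api": "servo_tool", "payload": {
  "deltas": [0, 0, 0, 0, 0, 3, 0, 0, 0, 0, 0, 2, 0, 0, 0, 0, 0, 0, 0, 0, 0, 0, 0, 0]
}}

```text
clock: 54.3
position: [0.6637, -0.2438, 0.0745]
ee_rot: [0.002, 0.991, 0.136, 0.002]
contact_force: [0.1, -0.2, -1.3]
width: 0.0157
```

>>> {"api": "servo_tool", "payload": {
  "deltas": [0, 0, 0, 0, 0, 0, 0, 0, 0, 0, 0, 0, 0, 0, 0, 0, 0, 0, 0, 0, 0, 0, 0, 0],
  "jaw": 5.0
}}

```text
clock: 54.7
position: [0.6637, -0.2437, 0.0749]
ee_rot: [0.002, 0.991, 0.137, 0.002]
contact_force: [-0.2, -0.4, 0.1]
width: 0.0498
```

>>> {"api": "servo_tool", "payload": {
  "deltas": [0, 0, -2, 0, 0, 0, 0, 0, -3, 0, 0, 0, 0, 0, -4, 0, 0, 0, 0, 0, -4, 0, 0, 0, 0, 0, 0, 0, 0, 0, 0, 0, 0, 0, 0, 0]
}}

```text
clock: 55.3
position: [0.6622, -0.2428, 0.2079]
ee_rot: [0.001, 0.991, 0.137, 0.0]
contact_force: [0.2, 0.1, -0.4]
width: 0.0502
```

```bash
python3 - <<'E' 2>/dev/null
from st import *
report()
im,d,c=snap('wrist','w8')
P=cloud(c,d);Z=P[...,2]
m=(abs(P[...,0]-.66)<.05)&(abs(P[...,1]+.244)<.05)&(Z>.085)&(Z<.1)
Q=P[m];print(cv2.minAreaRect((Q[:,:2]*1000).astype(np.float32)),len(Q),np.median(Z[m]))
plan([(.45,-.05,.3,-73)],nd=1)
E
```

```text
[ 0.6622 -0.2428  0.2079] cl 55.3 w 0.0502 tilt [ 0.0003 -0.0013] yaw -74.2 q6 0.85
((664.6983032226562, -243.72613525390625), (56.80936813354492, 15.947031021118164), 15.449586868286133) 1303 0.09333986437458319
7
[-2.2, -3.5, -1.3, 0.0, 0.0, -0.2, -2.2, -3.5, -1.3, 0.0, 0.0, -0.2, -2.2, -3.5, -1.3, 0.0, 0.0, -0.2, -2.1, -3.5, -1.3, 0.0, 0.0, -0.2, -2.1, -3.5, -1.3, 0.0, 0.0, -0.2, -2.1, -3.5, -1.3, 0.0, 0.0, -0.2, -2.1, -3.5, -1.3, 0.0, 0.0, -0.2]
```

View pics/w8.png

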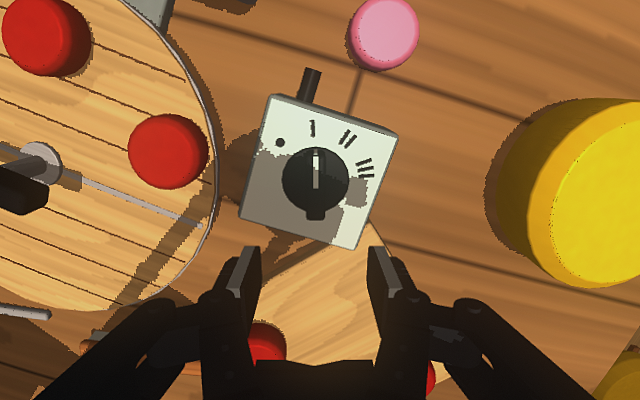

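The knob turned 40.6° (0.71 rad). In the wrist view its white line points at the single-bar mark (312,128). I'll retreat and check everything once more.

>>> {"api": "servo_tool", "payload": {
  "deltas": [-2.2, -3.5, -1.3, 0.0, 0.0, -0.2, -2.2, -3.5, -1.3, 0.0, 0.0, -0.2, -2.2, -3.5, -1.3, 0.0, 0.0, -0.2, -2.1, -3.5, -1.3, 0.0, 0.0, -0.2, -2.1, -3.5, -1.3, 0.0, 0.0, -0.2, -2.1, -3.5, -1.3, 0.0, 0.0, -0.2, -2.1, -3.5, -1.3, 0.0, 0.0, -0.2, 0, -4, 0, 0, 0, 0, 0, -4, 0, 0, 0, 0, 0, -4, 0, 0, 0, 0, 0, -4, 0, 0, 0, 0, 0, -4, 0, 0, 0, 0, 0, 0, 0, 0, 0, 0, 0, 0, 0, 0, 0, 0, 0, 0, 0, 0, 0, 0]
}}

```text
clock: 56.85
position: [0.3712, 0.1542, 0.2845]
ee_rot: [-0.005, 0.989, 0.149, -0.015]
contact_force: [-0.8, 0.3, -1.0]
width: 0.0499
```

```bash
python3 - <<'E' 2>/dev/null
from st import *
report('top','scene'); table()
snap('top','t9'); snap('scene','s9')
o,_=reds('top'); W=[e for e in o if e[2]>.02 and e[3][0]>.2]
for e in W:
    p=e[3]-[.604,.0125]; a=np.radians(-6.2); u=np.array([p@[np.cos(a),np.sin(a)],p@[-np.sin(a),np.cos(a)]])
    q=e[3]-[.455,-.321]; b=np.radians(-42.5); w=np.array([q@[np.cos(b),np.sin(b)],q@[-np.sin(b),np.cos(b)]])
    print(e[0].round(),'unit',u.round(3),np.hypot(*u).round(3),'board',w.round(3),'min dist',min(np.linalg.norm(e[3]-f[3]) for f in W if f is not e).round(3))
E
```

```text
[0.3712 0.1542 0.2845] cl 56.85 w 0.0499 tilt [-0.0308  0.0056] yaw -72.9 q6 1.48
top [310. 126.] 241 z0.0876 mean [0.7183 0.0018] circ [0.7179 0.0024] r0.0282
top [281. 134.] 242 z0.0879 mean [0.6885 0.0963] circ [0.6891 0.0966] r0.0288
top [345. 147.] 247 z0.0878 mean [ 0.6517 -0.1139] circ [ 0.6514 -0.1149] r0.0290
top [435. 207.] 257 z0.0737 mean [ 0.4642 -0.4063] circ [ 0.4649 -0.4058] r0.0286
top [382. 210.] 243 z0.0740 mean [ 0.449  -0.2347] circ [ 0.448  -0.2345] r0.0285
top [412. 236.] 296 z0.1072 mean [ 0.3696 -0.322 ] circ [ 0.3693 -0.3219] r0.0285
scene [276. 147.] 370 z0.1064 mean [ 0.3778 -0.3208] circ [ 0.3764 -0.3216] r0.0291
scene [240. 153.] 233 z0.0735 mean [ 0.4712 -0.4051] circ [ 0.469  -0.4067] r0.0299
scene [278. 172.] 263 z0.0727 mean [ 0.4577 -0.232 ] circ [ 0.4566 -0.234 ] r0.0305
scene [255. 215.] 384 z0.0874 mean [ 0.6598 -0.1115] circ [ 0.659  -0.1144] r0.0298
scene [266. 248.] 443 z0.0872 mean [0.7271 0.0049] circ [0.7279 0.0033] r0.0310
scene [301. 260.] 474 z0.0872 mean [0.6968 0.1001] circ [0.6968 0.0991] r0.0298
handle 187 ((609.1243286132812, 15.43593978881836), (89.38867950439453, 19.1326904296875), 83.05183410644531) 0.1260392325063644
[310. 126.] unit [0.115 0.002] 0.115 board [-0.024  0.416] min dist 0.099
[281. 134.] unit [0.074 0.093] 0.119 board [-0.11   0.465] min dist 0.099
[345. 147.] unit [ 0.061 -0.121] 0.136 board [0.005 0.285] min dist 0.134
[435. 207.] unit [-0.094 -0.431] 0.442 board [ 0.064 -0.057] min dist 0.126
[382. 210.] unit [-0.127 -0.263] 0.292 board [-0.062  0.06 ] min dist 0.118
[411. 236.] unit [-0.196 -0.358] 0.408 board [-0.062 -0.058] min dist 0.118
```

View pics/s9.png

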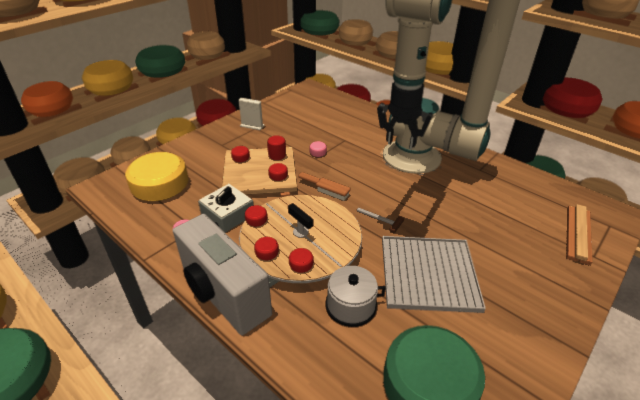

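View pics/t9.png

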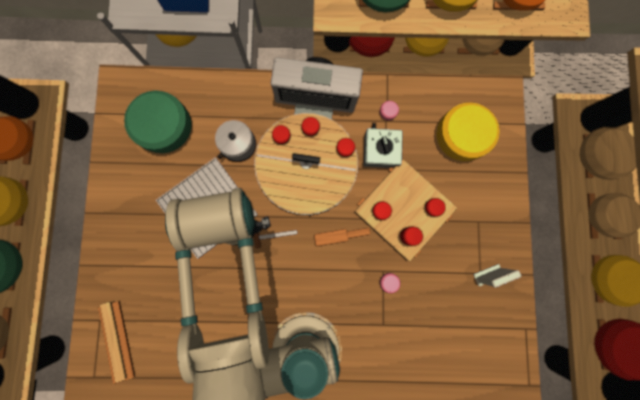

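Everything checks out, so I'm handing in.

```bash
python3 -c "
from rig import manip
print(manip.get_state()['qd']); print(manip.sign_off())"
```

```text
[ 0.00554907 -0.00319163 -0.00125459  0.00280608  0.00028254  0.00187344]
the job is handed in; nothing more can be done
None
```

I carried out every part of the task and handed it in at about 57 s. `sign_off` gave no verdict, so the checks below are my own measurements.

- **Batch:** I set the three waiting low wheels on the front half of the turntable. I then turned it half a turn counter-clockwise by the handle, regripping once at the quarter turn. The three wheels now stand flat before the blower, 115, 119 and 136 mm from the axis (limit 155 mm), with centres at least 99 mm apart.
- **Turntable:** the handle's angle is within about 0.5° of where it started, as it should be after half a turn.
- **Board:** I moved the dried low wheel and the dried tall wheel to the board beside the aged one. They sit about 60 mm from the board's centre each way, with centres at least 118 mm apart.
- **Timer:** after the table was turned, I moved the knob 40.6° (0.71 rad) to one bar, because the batch has only low wheels. The close view shows the white line on the single-bar mark.
- **Bystanders:** the brush, the trier and the pink wheels look unmoved in the last pictures; I did not measure them.

**Disagreements:**
- The scene camera read x about 6–9 mm higher than the top camera throughout. I relied on the top and wrist cameras.
- One batch wheel stands about 3 cm from where I set it. It had already moved in the first full view after the turn, which fits the announced knock, and it is still within limits.

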